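# Put the radio desk's backup battery into service

## Task

Put the backup battery of the radio desk into service: stack every battery pack that lies on the desk squarely into one column on the battery base, centred and in line with it, label up, any thick packs below the thin ones. Only when the whole column stands, push the battery switch fully on; it is in the switch box under the loose cover, which has to be lifted off its pins for that and must lie flat and fully home over both pins again at the end. Do not knock over the mug.

Things in the scene. Friction and masses are not known exactly. Their poses are not given: they have to be found in the camera images.
- thick_a_c (a point): Centre of a thick battery pack: a closed flat grey box, 100 (x) x 54 (y) x 46 (z) mm, about 0.45 kg, lying flat on the desk with its paper label up. Half of its height lies above this point. Axes: x along the 100 mm side, z up. Take it across the 54 mm side. Absent (None) in some starts.
- thick_b_c (a point): Centre of a thick battery pack: a closed flat grey box, 100 (x) x 54 (y) x 46 (z) mm, about 0.45 kg, lying flat on the desk with its paper label up. Half of its height lies above this point. Axes: x along the 100 mm side, z up. Take it across the 54 mm side. Absent (None) in some starts.
- thin_a_c (a point): Centre of a thin battery pack: a closed flat grey box, 100 (x) x 54 (y) x 32 (z) mm, about 0.3 kg, lying flat on the desk with its paper label up. Half of its height lies above this point. Axes: x along the 100 mm side, z up. Take it across the 54 mm side. Absent (None) in some starts.
- thin_b_c (a point): Centre of a thin battery pack: a closed flat grey box, 100 (x) x 54 (y) x 32 (z) mm, about 0.3 kg, lying flat on the desk with its paper label up. Half of its height lies above this point. Axes: x along the 100 mm side, z up. Take it across the 54 mm side. Absent (None) in some starts.
- thin_c_c (a point): Centre of a thin battery pack: a closed flat grey box, 100 (x) x 54 (y) x 32 (z) mm, about 0.3 kg, lying flat on the desk with its paper label up. Half of its height lies above this point. Axes: x along the 100 mm side, z up. Take it across the 54 mm side. Absent (None) in some starts.
- deck (a point): Centre of the flat top of the battery base, a fixed low plinth (150 x 110 mm foot, raised black deck 116 (x) x 70 (y) mm, its top 30 mm above the desk). The packs are stacked here: centred, long side along this point's x. z up.
- rim (a point): Centre of the open top of the switch box: a fixed grey box 110 (x) x 170 (y) mm, rim 62 mm above the desk. The point is at rim height. Its 5 mm side walls are along y, the end walls 18 mm thick (inside 100 x 134 mm, floor 6 mm above the desk). Two upright steel pins, 6 mm in diameter with tapered tips, stand 13 mm above the rim on the end walls at y = -74 and +74 mm.
- cover_under (a point): Centre of the underside of the loose cover plate of the switch box: aluminium, 110 (x) x 170 (y) x 6 (z) mm, 0.2 kg, with two 10 mm through holes at y = -74 and +74 mm that drop over the pins (either way round). Seated, its underside rests on the rim, so this point coincides with the rim point. At the start it is seated.
- cover_grip (a point): Point to grip on the cover: in the black rib handle that stands in the middle of the plate, 14 mm wide (x), 70 mm long (y), 30 mm high above the plate. The point is 26 mm above the plate's underside (20 mm above its top face, 10 mm below the rib's top). Same axes as the cover.
- switch (a joint): Angle of the toggle lever of the battery switch inside the box: 0 = off (leaning 0.5 rad towards the box's -y end), 1.0 = fully on, at its stop (leaning 0.5 rad towards +y). It stays where it is left; about 2 N at the tip moves it. Its hinge runs along the box's x, at x = 0, y = +15 mm, 22 mm above the desk (40 mm below the rim), over a black block 44 (x) x 36 (y) mm whose top is also 22 mm above the desk.
- switch_tip (a point): End of the white toggle lever, 32 mm from its hinge; when off 12 mm below the rim, about the middle of the box. The stem is 10 mm thick, the head 18 (x) x 10 x 14 mm. Push it with shut fingers lowered into the box on its -y side, moving to the box's +y.
- mat_top (a point): Centre of the top of a thin fixed grey mat, 170 (x) x 200 (y) mm, 3 mm above the desk: kept clear, a good place to lay the cover down for a while.
- mug: White mug, 80 mm in diameter, 95 mm high; a bystander. Origin: centre of its underside, z up.

How it is judged:
By the outcome, as a careful person would: the job done as asked, in the order asked, and still so for the second after the job is handed in, with the robot touching nothing.
Of thick_a, thick_b, thin_a, thin_b, thin_c only 3 to 5 are there at a start; the rules pass over those that are not, and their reading is None.
At some moment in a run one of cover may be knocked a few centimetres aside while the robot is not near it.
Once in a run the grip may slacken for a moment while it holds something.
It also fails if it takes over 210 s, if anything falls off the work surface, if the arm or the gripper's body presses on something with over 40 N, if the wrist force passes 120 N, or if a joint passes its speed limit or range.

## Robot

A 7-joint arm with a two-finger parallel gripper is mounted at the origin on the work surface. World frame = base frame: x ahead of the robot, y to its left, z up, the work surface at z = 0. Lengths are in m, angles in rad, forces in N, time in s.
With the tool pointing down it reaches from about 0.4 to 0.875 m from the base axis. Payload 19.3 kg.
Tool frame: the origin (TCP) lies on the centre line of the jaws, within the pads' length; the fingertips stand 25 mm ahead of it and the grasp point (between the pads) lies 6 mm ahead of it; y points along the fingers, x is the direction in which the jaws open and shut, and the axes are right-handed (so a half turn about y gives the same grasp; the last joint's range is limited). The gripper opens to 85 mm and grips with 20 to 120 N. Pads are 22 mm wide; open, the fingers measure 114 mm over their backs; the gripper's body (76 mm by 85 mm) begins 54 mm behind the grasp point. The pads swing forward as they close: fully open they stand 13 mm farther back than shut.
Start: joints at [-1.372, 0.521, -0.036, 1.599, 0.021, 1.021, -0.113], TCP at [0.166, 0.603, 0.256] pointing down, gripper open.
Joint ranges: [-2.91, 2.91], [-0.3, 2.13], [-1.5, 1.42], [0.17, 2.43], [-1.26, 4.41], [0.16, 1.93], [-2.52, 2.52]. Speed limits (rad/s): [1.89, 1.89, 2.39, 2.39, 3.01, 3.01, 3.01].

## Interface

Orientations are given as a unit quaternion [x, y, z, w].
In Python, from station import env gives the robot as it stands. The module is installed in compiled form; this text tells all that it offers.
- The arm moves only by the shell command python3 -m pendant 'ROWS' [FORCE]. ROWS is JSON, a list of rows, each a list of 3 entries, a list of its own where there are three numbers: the finger opening in cm, from 0 to 8.54, then the shift along the world's x, y, z in cm, then the turn, a rotation vector about the world's x, y, z in rad. A call has exactly 5 rows; each row shifts and turns the commanded pose from where the row before left it; what a row does not reach is not made up. A row lasts 1/8 s, in which the tool goes at most 62.5 mm and 10.7 degrees, less where a joint would pass 70% of its speed; a pose out of reach is approached as far as the arm can. A call is refused whole if a number of a shift passes 6.25 or a number of a turn 0.188, either way. A call with a gripper value outside its range is refused whole. The fingers move at their own pace and stop on an object; FORCE is the grip in N (left out, the last holds). Time passes only in rows, so rows that do not move let the fingers close, or fill a call up. It gives the time, the measured TCP pose, the force and the opening at its end, in the units of the state.
- env.sense(): the state, without advancing time (a new reading comes with each control period).
- env.snapshot(name): name is "scene" or "top" or "wrist"; returns (picture, depth): 400x640x3 uint8, red, green, blue; 400x640 float32, m along the optical axis (not along the pixel's ray), 0 where there is no reading.
- env.camera_info(name): a dict with "vertical_fov" (degrees; the focal length in pixels is half the picture's height over the tangent of half this angle, whatever the lens; pixels are square), "cx", "cy" (the principal point, pixels), "D" ([k1, k2, p1, p2, k3] as OpenCV has them; the pictures are not rectified), "extrinsics" (4x4, takes a point from camera to world coordinates). Camera axes: x right, y up, looking along -z (the intrinsics and any distortion apply to the point x, -y, -z); pixel columns grow to the right and rows downward; lengths in m; the calibration is good to about 2 mm. A picture is of the moment at which its call begins: read the wrist's pose just before it. camera_info takes no time and is no camera call; for the wrist camera it gives the pose at the moment of the call.
- env.sign_off(): hands the job in, once; it reports no verdict.
The state is a dict: "clock": time; "joints": joint angles; "dq": joint speeds; "effort": joint torques, N m; "tcp_pos": TCP position; "tool_rot": TCP orientation; "wrist_force": force on the tool from outside, world axes, zero at the start; "moment": the same for the moment, N m; "width": opening from 0.0 (shut) to 1.0 (fully open).
Only numpy, scipy, OpenCV 4.12 (cv2) and the standard library are available. Lean on these libraries where they do the work, as an engineer would, in place of code of your own. Each camera call takes 0.05 s, during which the arm holds its last target.

## Working session

There is one attempt and no reset: what is moved stays moved. The work goes in short steps, Python scripts to look and compute and a shell command to move; the robot and the scene stay as the last step left them, time stands still between calls to the robot, and variables do not carry over. Pictures are saved under pics/ and viewed, and the job is handed in when it is done.

```bash
mkdir -p pics; ls
python3 - <<'E'
from station import env
import cv2,numpy as np
s=env.sense(); print({k:np.round(v,3).tolist() for k,v in s.items()})
for n in ["scene","top","wrist"]:
    p,d=env.snapshot(n); cv2.imwrite(f"pics/{n}0.png",p[:,:,::-1]); np.savez(f"pics/{n}0.npz",p=p,d=d)
    c=env.camera_info(n); print(n,c['vertical_fov'],c['cx'],c['cy'],c['D'],np.round(c['extrinsics'],4).tolist(),(d>0).mean())
E
```

```text
pics
{'clock': 0.0, 'joints': [-1.372, 0.522, -0.036, 1.6, 0.021, 1.021, -0.113], 'dq': [-0.001, -0.002, 0.0, -0.0, 0.0, -0.0, -0.0], 'effort': [-0.003, -92.713, 1.978, -36.994, 0.018, 0.008, -0.0], 'tcp_pos': [0.166, 0.602, 0.256], 'tool_rot': [0.563, 0.428, -0.429, -0.562], 'wrist_force': [-0.046, 0.59, 0.197], 'moment': [0.006, -0.003, 0.01], 'width': 0.997}
scene 45.63395686235326 320.39390490893214 200.56754038332826 [-0.08922641  0.          0.          0.          0.        ] [[-0.5093, -0.735, 0.4476, 1.1426], [0.8606, -0.4365, 0.2623, 0.347], [0.0026, 0.5188, 0.8549, 1.2136], [0.0, 0.0, 0.0, 1.0]] 0.99614453125
top 53.72228984837803 320.71605954742904 195.01015037800872 [-0.0752702  0.         0.         0.         0.       ] [[0.0107, 0.9968, -0.079, 0.4779], [-0.9999, 0.0105, -0.0023, 0.0041], [-0.0014, 0.0791, 0.9969, 1.125], [0.0, 0.0, 0.0, 1.0]] 0.995859375
wrist 63.79023919177427 321.3564861050748 201.59299684656295 [-0.05468362  0.          0.          0.          0.        ] [[0.2665, -0.9208, -0.2848, 0.0932], [0.9638, 0.2545, 0.0791, 0.6235], [-0.0004, -0.2956, 0.9553, 0.3736], [0.0, 0.0, 0.0, 1.0]] 0.99590234375
```

View pics/top0.png

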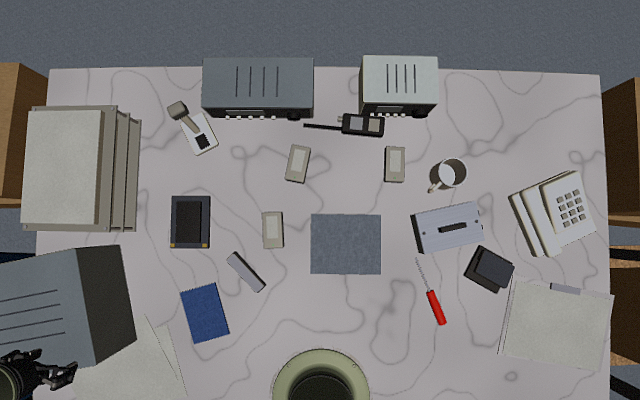

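View pics/scene0.png

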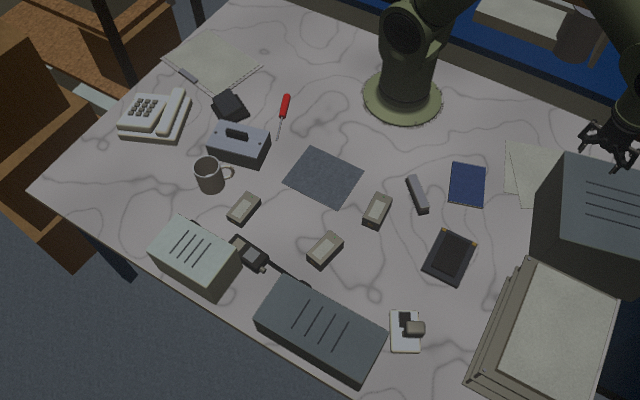

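View pics/wrist0.png

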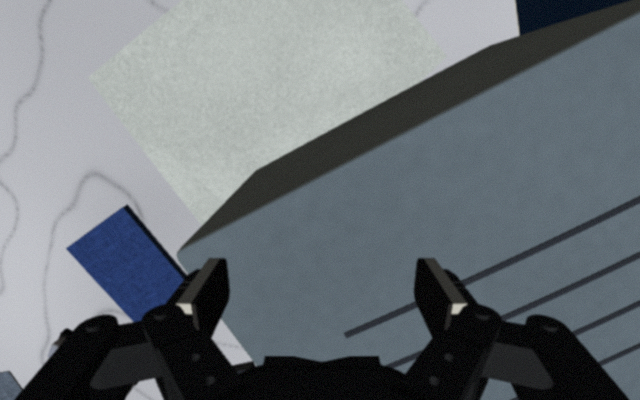

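```bash
cat > h.py <<'E'
import numpy as np,cv2
from scipy.spatial.transform import Rotation as R
def K(c):
    f=200/np.tan(np.radians(c['vertical_fov'])/2)
    return np.array([[f,0,c['cx']],[0,f,c['cy']],[0,0,1.]])
def rays(c,uv):
    q=cv2.undistortPoints(np.asarray(uv,float).reshape(-1,1,2),K(c),np.array(c['D'])).reshape(-1,2)
    d=np.c_[q[:,0],-q[:,1],-np.ones(len(q))]
    E=np.array(c['extrinsics']); return E[:3,3],d@E[:3,:3].T
def plane(c,uv,z):
    o,d=rays(c,uv); return o+d*((z-o[2])/d[:,2])[:,None]
def tri(cs,uvs):
    A=np.zeros((3,3));b=np.zeros(3)
    L=[]
    for c,uv in zip(cs,uvs):
        o,d=rays(c,[uv]); d=d[0]/np.linalg.norm(d[0]); P=np.eye(3)-np.outer(d,d); A+=P;b+=P@o; L.append((o,P))
    x=np.linalg.solve(A,b); return x,[np.linalg.norm(P@(x-o)) for o,P in L]
def proj(c,X):
    E=np.array(c['extrinsics']); X=(np.asarray(X,float).reshape(-1,3)-E[:3,3])@E[:3,:3]
    X=X*[1,-1,-1]
    return cv2.projectPoints(X,np.zeros(3),np.zeros(3),K(c),np.array(c['D']))[0].reshape(-1,2)
def cloud(c,d):
    v,u=np.mgrid[0:400,0:640]; uv=np.c_[u.ravel(),v.ravel()]
    o,r=rays(c,uv); return (o+r*d.ravel()[:,None]).reshape(400,640,3)
def cal(n):
    from station import env
    return env.camera_info(n)
E
python3 - <<'E'
from h import *
for n,(x0,x1,y0,y1) in {"top":(150,500,120,340),"scene":(170,500,80,300)}.items():
    z=np.load(f"pics/{n}0.npz"); im=z['p'][:,:,::-1]
    cv2.imwrite(f"pics/{n}0z.png",cv2.resize(im[y0:y1,x0:x1],None,fx=2.28,fy=2.28,interpolation=cv2.INTER_CUBIC))
    C=cloud(cal(n),z['d']); 
    pts={"top":[(345,243),(297,163),(394,164),(273,229),(190,222),(420,170),(246,271),(430,235),(447,228)],"scene":[(323,177),(243,209),(324,249),(377,209),(450,256)]}[n]
    for u,v in pts: print(n,u,v,np.round(np.median(C[v-1:v+2,u-1:u+2].reshape(-1,3),0),4))
E
```

```text
top 345 243 [ 0.4316 -0.0634  0.003 ]
top 297 163 [0.6515 0.0732 0.0467]
top 394 164 [ 0.6537 -0.1977  0.0325]
top 273 229 [0.4691 0.1357 0.0447]
top 190 222 [0.4853 0.3711 0.0299]
top 420 170 [ 0.6427 -0.2794 -0.001 ]
top 246 271 [0.3535 0.2089 0.0381]
top 430 235 [ 0.4573 -0.2876  0.0683]
top 447 228 [ 0.4764 -0.3245  0.0967]
scene 323 177 [ 0.4313 -0.061   0.0023]
scene 243 209 [ 0.6611 -0.1942  0.0302]
scene 324 249 [0.6584 0.0753 0.0464]
scene 377 209 [0.4737 0.1417 0.0467]
scene 450 256 [0.4936 0.38   0.0304]
```

View pics/top0z.png

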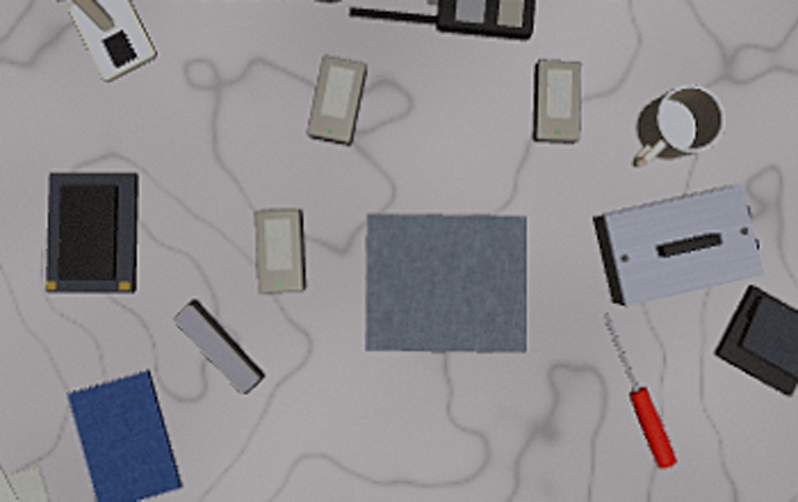

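View pics/scene0z.png

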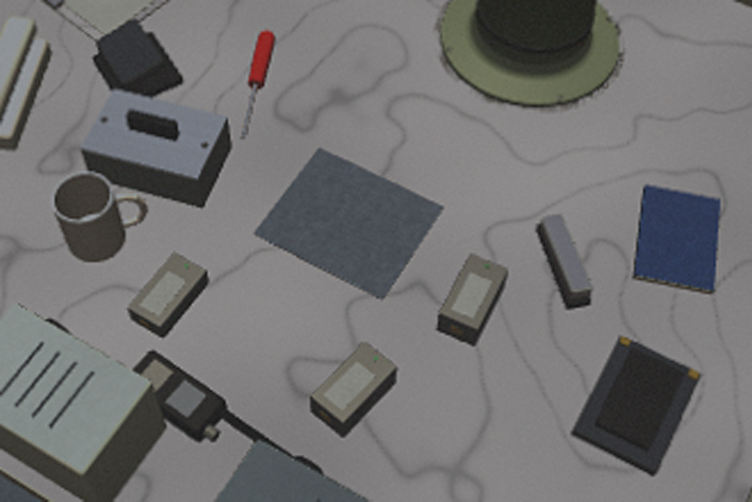

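```bash
cat > rough.py <<'E'
from h import *
def rects(n,tag,zlo,zhi,amin=60):
    z=np.load(f"pics/{n}{tag}.npz"); C=cloud(cal(n),z['d'])
    m=((C[...,2]>zlo)&(C[...,2]<zhi)&(C[...,0]>0.3)&(C[...,0]<0.8)&(abs(C[...,1])<0.5)&(z['d']>0)).astype(np.uint8)
    m=cv2.morphologyEx(m,cv2.MORPH_OPEN,np.ones((3,3),np.uint8))
    k,l,st,ce=cv2.connectedComponentsWithStats(m)
    for i in range(1,k):
        if st[i,4]<amin: continue
        cn=max(cv2.findContours((l==i).astype(np.uint8),0,2)[0],key=len)[:,0,:]
        zz=np.median(C[l==i][:,2]); 
        P=plane(cal(n),cn,zz)[:,:2]
        (cx,cy),(w,h),a=cv2.minAreaRect((P*1000).astype(np.float32))
        if w<h: w,h,a=h,w,a+90
        print(n,"ctr",round(cx,1),round(cy,1),"z",round(zz*1000,1),"size",round(w,1),round(h,1),"ang",round((a+90)%180-90,1),"px",np.round(ce[i]),st[i,4])
if __name__=="__main__":
    for n in("top","scene"):
        for lo,hi in((.025,.036),(.040,.052),(.062,.075)):
            print(lo);rects(n,0,lo,hi)
E
python3 rough.py
```

```text
0.025
top ctr 781.5 -122.0 z 33.1 size 28.4 23.2 ang -89.2 px [367. 119.] 73
top ctr 767.7 -71.0 z 33.9 size 39.5 31.9 ang -89.9 px [350. 124.] 84
top ctr 760.5 -158.7 z 33.0 size 43.5 22.7 ang -0.4 px [380. 126.] 96
top ctr 745.8 -109.6 z 33.3 size 65.5 18.4 ang 85.9 px [364. 131.] 123
top ctr 653.2 -199.3 z 31.5 size 99.5 53.6 ang -0.5 px [395. 164.] 677
top ctr 486.9 376.6 z 29.9 size 115.5 68.4 ang 1.8 px [188. 222.] 1005
0.04
top ctr 650.4 72.9 z 45.7 size 100.0 53.7 ang -10.4 px [297. 164.] 693
top ctr 468.3 139.2 z 46.0 size 100.1 53.9 ang 3.2 px [272. 229.] 722
top ctr 397.0 -467.4 z 48.5 size 63.5 16.2 ang 66.7 px [493. 257.] 95
0.062
top ctr 479.8 -341.7 z 67.5 size 171.0 111.3 ang -77.2 px [449. 227.] 2349
0.025
scene ctr 655.8 -197.0 z 31.1 size 100.5 56.5 ang -1.8 px [243. 207.] 534
scene ctr 749.1 -152.1 z 33.3 size 31.1 27.9 ang -59.1 px [237. 239.] 68
scene ctr 488.6 379.4 z 29.5 size 118.2 71.0 ang 0.3 px [451. 255.] 893
scene ctr 769.8 -95.9 z 32.7 size 97.5 56.8 ang 84.7 px [252. 256.] 410
0.04
scene ctr 394.0 -464.3 z 47.1 size 65.2 25.3 ang 62.4 px [223. 110.] 74
scene ctr 467.9 140.7 z 45.6 size 101.9 54.3 ang 3.8 px [377. 208.] 561
scene ctr 653.0 74.9 z 45.3 size 101.4 54.3 ang -11.2 px [325. 247.] 655
0.062
scene ctr 478.2 -339.0 z 67.2 size 170.0 114.9 ang -77.7 px [239. 139.] 1312
```

Run:
```python
from h import *
from station import env
s=env.sense(); Rm=R.from_quat(s['tool_rot']).as_matrix(); print(np.round(Rm,3))
E=np.array(cal("wrist")['extrinsics']); print(np.round(Rm.T@E[:3,:3],3),np.round(Rm.T@(E[:3,3]-s['tcp_pos']),4))
print(np.degrees(np.arctan2(Rm[1,0],Rm[0,0])))
z=np.load("pics/top0.npz");C=cloud(cal("top"),z['d']); 
for u,v in((60,300),(120,280),(30,250),(100,160),(80,370),(30,345)): print(u,v,np.round(C[v,u],3))
```

```text
[[ 0.266 -0.    -0.964]
 [ 0.964 -0.001  0.266]
 [-0.001 -1.    -0.   ]]
[[ 1.     0.001 -0.   ]
 [-0.001  0.296 -0.955]
 [-0.001  0.955  0.296]] [ 0.0009 -0.1178  0.0758]
74.5976692615389
60 300 [0.296 0.616 0.22 ]
120 280 [0.321 0.563 0.038]
30 250 [ 0.338  1.446 -0.755]
100 160 [0.639 0.571 0.153]
80 370 [0.053 0.696 0.004]
30 345 [0.187 0.69  0.221]
```

```bash
python3 -m pendant '[[8.5,[0,0,5],[0,0,0]],[8.5,[4.4,-3.1,0],[0,0,0.1]],[8.5,[4.4,-3.1,0],[0,0,0.1]],[8.5,[4.4,-3.1,0],[0,0,0.085]],[8.5,[4.4,-3.1,0],[0,0,0]]]' 40; python3 -m pendant '[[8.5,[4.7,-3.3,0],[0,0,0]],[8.5,[4.7,-3.3,0],[0,0,0]],[8.5,[4.7,-3.3,-1],[0,0,0]],[8.5,[0,0,-4],[0,0,0]],[8.5,[0,0,0],[0,0,0]]]'
```

```text
clock: 0.78
tcp_pos: [0.3433, 0.4773, 0.3062]
tool_rot: [-0.496, -0.504, 0.504, 0.496]
wrist_force: [1.2, 1.2, -0.0]
width: 0.995
clock: 1.4
tcp_pos: [0.4821, 0.3785, 0.2539]
tool_rot: [-0.496, -0.502, 0.506, 0.496]
wrist_force: [-0.2, 0.1, 0.5]
width: 0.994
```

```bash
cat > wr.py <<'E'
from h import *
def snap(tag):
    from station import env
    s=env.sense(); c=env.camera_info("wrist"); p,d=env.snapshot("wrist")
    cv2.imwrite(f"pics/{tag}.png",p[:,:,::-1]); C=cloud(c,d)
    Rm=R.from_quat(s['tool_rot']).as_matrix()
    print("tcp",np.round(np.array(s['tcp_pos'])*1000,1),"yaw",round(np.degrees(np.arctan2(Rm[1,0],Rm[0,0])),2),"down",np.round(Rm[:,1],3),"t",round(s['clock'],2),"w",round(s['width'],3),"F",np.round(s['wrist_force'],1))
    return s,c,p,d,C
def rects(c,p,d,C,zlo,zhi,amin=800,extra=None,top=280):
    m=((C[...,2]>zlo)&(C[...,2]<zhi)&(d>0))
    if extra is not None: m&=extra
    m=m.astype(np.uint8)
    m=cv2.morphologyEx(m,cv2.MORPH_OPEN,np.ones((5,5),np.uint8))
    k,l,st,ce=cv2.connectedComponentsWithStats(m); out=[]
    for i in range(1,k):
        if st[i,4]<amin: continue
        cn=max(cv2.findContours((l==i).astype(np.uint8),0,1)[0],key=len)[:,0,:]
        zz=np.median(C[l==i][:,2]); P=plane(c,cn,zz)[:,:2]
        (cx,cy),(w,h),a=cv2.minAreaRect((P*1000).astype(np.float32))
        if w<h: w,h,a=h,w,a+90
        a=(a+90)%180-90
        print("ctr",round(cx,1),round(cy,1),"z",round(zz*1000,1),"size",round(w,1),round(h,1),"ang",round(a,2),"px",np.round(ce[i]),st[i,:].tolist())
        out.append((cx,cy,zz*1000,w,h,a))
    return out
E
python3 - <<'E'
from wr import *
r=snap("w1"); rects(*r[1:],.02,.04)
E
```

```text
tcp [482.1 378.5 253.9] yaw 90.9 down [-0.004 -0.003 -1.   ] t 1.4 w 0.994 F [-0.2  0.1  0.5]
ctr 338.8 209.3 z 36.6 size 96.8 32.5 ang 43.73 px [145.  27.] [104, 0, 90, 60, 2319]
ctr 360.9 572.1 z 29.9 size 117.1 11.7 ang 12.19 px [514.  59.] [506, 0, 17, 120, 1248]
ctr 463.6 166.4 z 31.3 size 97.9 13.1 ang 3.67 px [126. 155.] [113, 111, 27, 90, 908]
ctr 485.2 378.2 z 30.1 size 115.9 69.7 ang 0.58 px [321. 176.] [288, 124, 67, 105, 6629]
ctr 721.3 352.8 z 22.6 size 70.7 70.0 ang -61.5 px [300. 344.] [266, 323, 67, 38, 1568]
ctr 789.5 -62.1 z 31.6 size 123.0 59.1 ang -20.45 px [ 14. 369.] [0, 347, 40, 53, 1284]
```

View pics/w1.png

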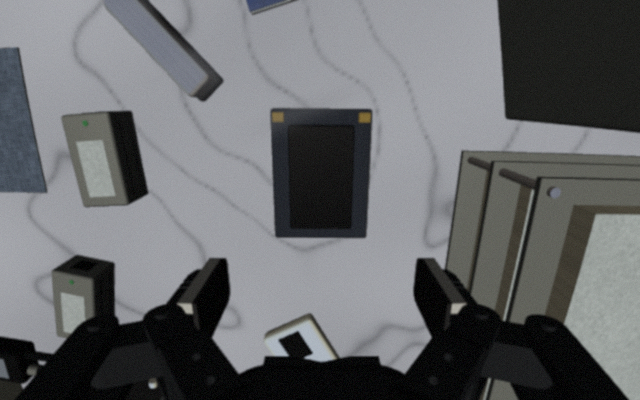

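```bash
python3 -m pendant '[[8.5,[-0.4,-5.95,0],[0,0,0.02]],[8.5,[-0.4,-5.95,0],[0,0,0.025]],[8.5,[-0.4,-5.95,0],[0,0,0]],[8.5,[-0.4,-5.95,0],[0,0,0]],[8.5,[0,0,0],[0,0,0]]]'
python3 - <<'E'
from wr import *
r=snap("w2"); rects(*r[1:],.04,.052)
E
```

```text
clock: 2.08
tcp_pos: [0.4673, 0.1384, 0.2583]
tool_rot: [0.486, 0.515, -0.513, -0.485]
wrist_force: [0.1, 1.3, 1.0]
width: 1.0
tcp [467.3 138.4 258.3] yaw 93.26 down [ 0.002  0.    -1.   ] t 2.08 w 1.0 F [0.1 1.3 1. ]
ctr 465.1 139.1 z 46.2 size 98.9 53.5 ang 3.71 px [321. 172.] [295, 127, 53, 93, 4737]
ctr 648.6 73.2 z 46.2 size 102.1 53.8 ang -10.62 px [259. 317.] [233, 280, 56, 74, 2964]
```

View pics/w2.png

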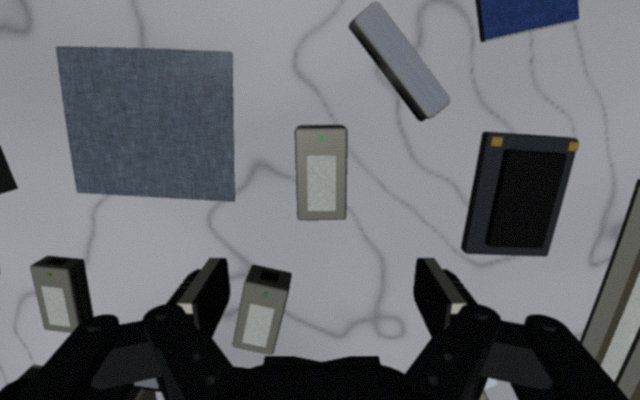

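```bash
python3 -m pendant '[[8.5,[-0.2,0.08,-5.8],[0,0,0.008]],[8.5,[0,0,-5.8],[0,0,0]],[8.5,[0,0,-5],[0,0,0]],[8.5,[0,0,-1],[0,0,0]],[8.5,[0,0,0],[0,0,0]]]'
python3 - <<'E'
from wr import *
r=snap("w3"); rects(*r[1:],.04,.052)
E
```

```text
clock: 2.75
tcp_pos: [0.4655, 0.1434, 0.0812]
tool_rot: [0.482, 0.517, -0.517, -0.482]
wrist_force: [-0.3, 1.1, -0.2]
width: 0.997
tcp [465.5 143.4  81.2] yaw 94.03 down [ 0.  0. -1.] t 2.75 w 0.997 F [-0.3  1.1 -0.2]
ctr 383.4 247.7 z 41.2 size 23.8 21.9 ang -47.38 px [547. 110.] [526, 83, 47, 54, 1329]
ctr 464.8 138.9 z 46.2 size 99.0 53.2 ang 3.82 px [311. 241.] [256, 157, 110, 173, 17506]
```

View pics/w3.png

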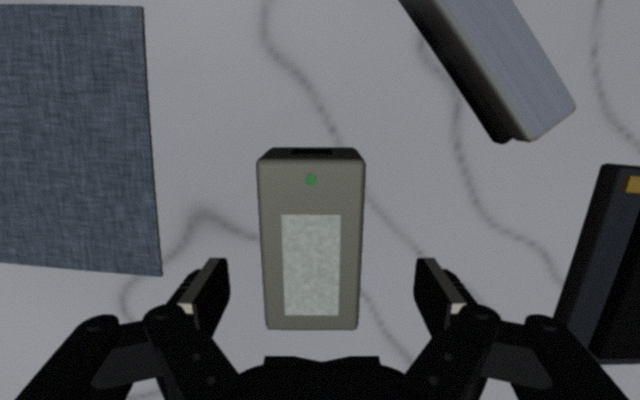

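```bash
python3 -m pendant '[[8.5,[0,-0.43,-1],[0,0,-0.004]],[8.5,[0,0,-3],[0,0,0]],[8.5,[0,0,-0.7],[0,0,0]],[8.5,[0,0,0],[0,0,0]],[5,[0,0,0],[0,0,0]]]' 45;python3 -m pendant '[[3,[0,0,0],[0,0,0]],[3,[0,0,0],[0,0,0]],[3,[0,0,0],[0,0,0]],[3,[0,0,0],[0,0,0]],[3,[0,0,0],[0,0,0]]]' 60
```

```text
clock: 3.42
tcp_pos: [0.4654, 0.1381, 0.0341]
tool_rot: [0.484, 0.516, -0.516, -0.483]
wrist_force: [0.5, -0.2, -0.6]
width: 0.809
clock: 4.05
tcp_pos: [0.4654, 0.1381, 0.0342]
tool_rot: [0.484, 0.516, -0.516, -0.483]
wrist_force: [-2.6, -1.5, 13.1]
width: 0.624
```

```bash
python3 -m pendant '[[3,[0,0,2],[0,0,0]],[3,[0,0,6],[0,0,0]],[3,[0,0,0],[0,0,0]],[3,[0,0,0],[0,0,0]],[3,[0,0,0],[0,0,0]]]' 60
python3 - <<'E'
from wr import *
r=snap("w4"); rects(*r[1:],.11,.14)
E
```

```text
clock: 4.68
tcp_pos: [0.4643, 0.1378, 0.1122]
tool_rot: [-0.483, -0.515, 0.517, 0.484]
wrist_force: [-1.1, -0.3, -5.5]
width: 0.624
tcp [464.3 137.8 112.2] yaw 93.74 down [-0.002 -0.001 -1.   ] t 4.67 w 0.624 F [-1.1 -0.3 -5.5]
ctr 451.0 138.2 z 124.2 size 89.7 78.2 ang -86.31 px [321. 266.] [206, 174, 233, 187, 28604]
```

View pics/w4.png

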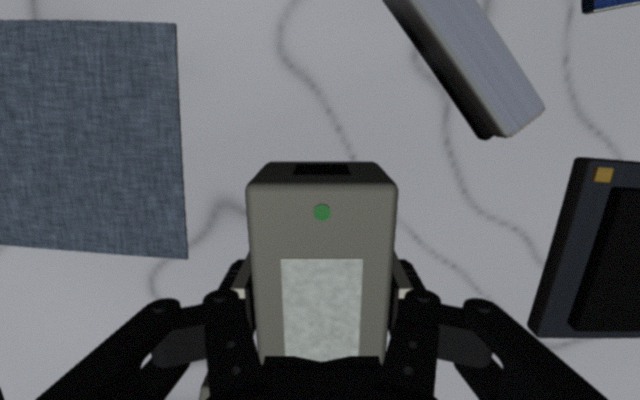

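```bash
python3 -m pendant '[[3,[0.5,5.98,0],[0,0,-0.02]],[3,[0.5,5.98,0],[0,0,-0.02]],[3,[0.5,5.98,0],[0,0,-0.015]],[3,[0.5,5.98,0],[0,0,0]],[3,[0,0,0],[0,0,0]]]'
python3 -m pendant '[[3,[0,0,-1],[0,0,0]],[3,[0,0,0],[0,0,0]],[3,[0,0,0],[0,0,0]],[3,[0,0,0],[0,0,0]],[3,[0,0,0],[0,0,0]]]'
python3 - <<'E'
from wr import *
r=snap("w5"); rects(*r[1:],.11,.14)
E
```

```text
clock: 5.35
tcp_pos: [0.4831, 0.3822, 0.1116]
tool_rot: [-0.495, -0.504, 0.504, 0.497]
wrist_force: [-0.5, -1.1, -5.9]
width: 0.623
clock: 5.98
tcp_pos: [0.4851, 0.3771, 0.1035]
tool_rot: [0.498, 0.503, -0.502, -0.498]
wrist_force: [-0.0, -0.1, -4.9]
width: 0.627
tcp [485.1 377.1 103.5] yaw 90.57 down [ 0.  0. -1.] t 5.97 w 0.627 F [-0.  -0.1 -4.9]
ctr 477.3 378.6 z 115.7 size 149.2 85.2 ang -89.53 px [321. 282.] [137, 180, 373, 196, 35068]
```

View pics/w5.png

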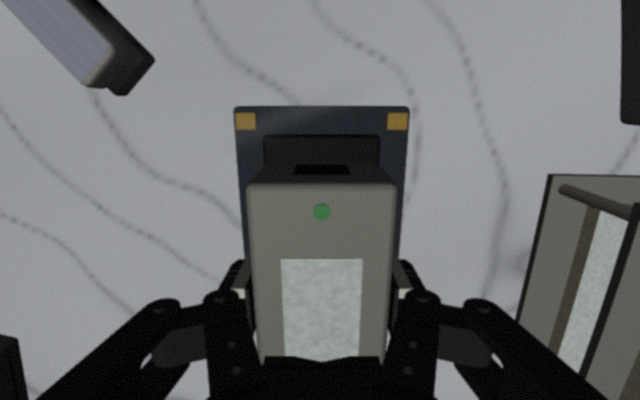

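```bash
python3 -m pendant '[[3,[0.05,0,-2],[0,0,0]],[3,[0,0,-1.5],[0,0,0]],[3,[0,0,-0.2],[0,0,0]],[3,[0,0,0],[0,0,0]],[3,[0,0,0],[0,0,0]]]'
```

```text
clock: 6.65
tcp_pos: [0.4856, 0.3774, 0.0666]
tool_rot: [0.497, 0.503, -0.502, -0.497]
wrist_force: [0.6, -0.1, -5.5]
width: 0.628
```

```bash
python3 -m pendant '[[3,[0,0,-0.2],[0,0,0]],[3,[0,0,-0.1],[0,0,0]],[3,[0,0,0],[0,0,0]],[3,[0,0,0],[0,0,0]],[3,[0,0,0],[0,0,0]]]'
python3 - <<'E'
from wr import *
r=snap("w6")
E
```

```text
clock: 7.28
tcp_pos: [0.4856, 0.3774, 0.0643]
tool_rot: [0.497, 0.503, -0.502, -0.497]
wrist_force: [-4.0, -3.1, 11.3]
width: 0.629
tcp [485.6 377.4  64.3] yaw 90.58 down [ 0.     0.001 -1.   ] t 7.28 w 0.629 F [-4.  -3.1 11.3]
```

```bash
python3 -m pendant '[[7.5,[0,0,0],[0,0,0]],[7.5,[0,0,0],[0,0,0]],[8.5,[0,0,0],[0,0,0]],[8.5,[0,0,3],[0,0,0]],[8.5,[0,0,6],[0,0,0]]]';  python3 -m pendant '[[8.5,[0,0,5.5],[0,0,0]],[8.5,[0,0,4.5],[0,0,0]],[8.5,[0,0,0],[0,0,0]],[8.5,[0,0,0],[0,0,0]],[8.5,[0,0,0],[0,0,0]]]'
python3 - <<'E'
from wr import *
r=snap("w7"); rects(*r[1:],.07,.085);rects(*r[1:],.02,.035);rects(*r[1:],.01,.02)
E
```

```text
clock: 7.95
tcp_pos: [0.4846, 0.3765, 0.1525]
tool_rot: [-0.497, -0.501, 0.504, 0.497]
wrist_force: [1.3, 0.8, 1.3]
width: 0.994
clock: 8.57
tcp_pos: [0.4851, 0.3769, 0.252]
tool_rot: [-0.497, -0.502, 0.503, 0.497]
wrist_force: [-0.3, -0.1, -0.9]
width: 0.994
tcp [485.1 376.9 252. ] yaw 90.59 down [-0.001 -0.001 -1.   ] t 8.57 w 0.994 F [-0.3 -0.1 -0.9]
ctr 369.8 574.3 z 77.6 size 99.2 10.1 ang 12.31 px [548.  58.] [541, 0, 15, 118, 1246]
ctr 485.6 378.5 z 76.2 size 98.2 53.5 ang 0.56 px [322. 184.] [293, 134, 59, 102, 5736]
ctr 538.4 614.2 z 76.3 size 168.5 153.9 ang -0.19 px [519. 217.] [471, 157, 169, 154, 6759]
ctr 721.9 353.1 z 22.6 size 71.5 70.8 ang -62.05 px [302. 343.] [268, 323, 68, 38, 1640]
ctr 767.7 -44.8 z 29.3 size 75.1 66.2 ang 87.28 px [ 20. 364.] [0, 347, 47, 37, 858]
ctr 485.5 378.2 z 18.0 size 148.0 109.4 ang 0.56 px [322. 161.] [271, 105, 102, 131, 5039]
```

View pics/w7.png

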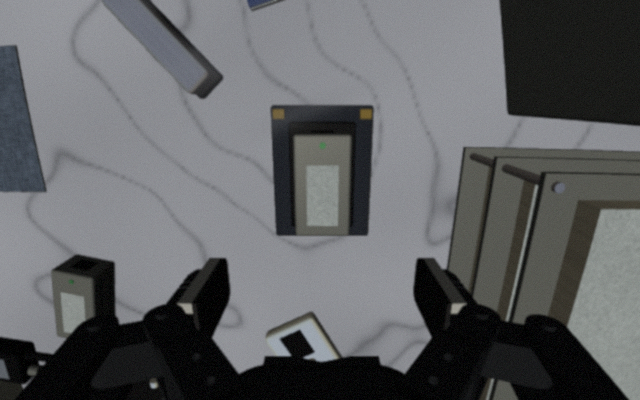

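```bash
python3 -m pendant '[[8.5,[2.72,-5.07,0],[0,0,-0.04]],[8.5,[2.72,-5.07,0],[0,0,-0.04]],[8.5,[2.72,-5.07,0],[0,0,-0.04]],[8.5,[2.72,-5.07,0],[0,0,-0.04]],[8.5,[2.72,-5.07,0],[0,0,-0.035]]]';  python3 -m pendant '[[8.5,[2.72,-5.07,-2],[0,0,0]],[8.5,[0,0,-5],[0,0,0]],[8.5,[0,0,-5],[0,0,0]],[8.5,[0,0,0],[0,0,0]],[8.5,[0,0,0],[0,0,0]]]'
python3 - <<'E'
from wr import *
r=snap("w8"); rects(*r[1:],.04,.052)
E
```

```text
clock: 9.25
tcp_pos: [0.622, 0.122, 0.2525]
tool_rot: [-0.544, -0.451, 0.452, 0.544]
wrist_force: [-0.4, 0.2, 0.1]
width: 0.99
clock: 9.88
tcp_pos: [0.6494, 0.0731, 0.1348]
tool_rot: [0.544, 0.452, -0.451, -0.544]
wrist_force: [0.7, -0.4, 0.5]
width: 0.995
tcp [649.4  73.1 134.8] yaw 79.41 down [ 0.001  0.    -1.   ] t 9.88 w 0.995 F [ 0.7 -0.4  0.5]
ctr 649.9 73.1 z 46.2 size 99.0 53.3 ang -10.81 px [320. 213.] [279, 146, 83, 137, 10607]
```

View pics/w8.png

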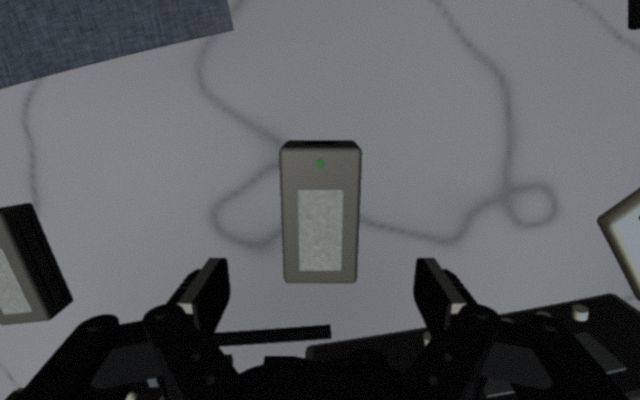

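```bash
python3 -m pendant '[[8.5,[0.08,-0.1,-4],[0,0,-0.004]],[8.5,[0,0,-4],[0,0,0]],[8.5,[0,0,-1.5],[0,0,0]],[8.5,[0,0,0],[0,0,0]],[8.5,[0,0,0],[0,0,0]]]'
```

```text
clock: 10.55
tcp_pos: [0.6506, 0.0722, 0.0402]
tool_rot: [0.545, 0.451, -0.45, -0.544]
wrist_force: [0.6, 0.7, -0.1]
width: 0.994
```

```bash
python3 -m pendant '[[8.5,[-0.04,0,-0.6],[0,0,0]],[5,[0,0,0],[0,0,0]],[3,[0,0,0],[0,0,0]],[3,[0,0,0],[0,0,0]],[3,[0,0,0],[0,0,0]]]' 60; python3 -m pendant '[[3,[0,0,0],[0,0,0]],[3,[0,0,0],[0,0,0]],[3,[0,0,3],[0,0,0]],[3,[0,0,6],[0,0,0]],[3,[0,0,4],[0,0,0]]]'
```

```text
clock: 11.18
tcp_pos: [0.6493, 0.0722, 0.0327]
tool_rot: [0.545, 0.451, -0.45, -0.545]
wrist_force: [-2.2, 0.4, 5.7]
width: 0.63
clock: 11.8
tcp_pos: [0.6493, 0.0719, 0.1644]
tool_rot: [0.545, 0.451, -0.45, -0.545]
wrist_force: [0.2, 0.5, -4.8]
width: 0.625
```

```bash
python3 -m pendant '[[3,[-2.74,5.09,0],[0,0,0.04]],[3,[-2.74,5.09,0],[0,0,0.04]],[3,[-2.74,5.09,0],[0,0,0.04]],[3,[-2.74,5.09,0],[0,0,0.04]],[3,[-2.74,5.09,0],[0,0,0.039]]]';  python3 -m pendant '[[3,[-2.74,5.09,0],[0,0,0]],[3,[0,0,-2],[0,0,0]],[3,[0,0,-1],[0,0,0]],[3,[0,0,0],[0,0,0]],[3,[0,0,0],[0,0,0]]]'
python3 - <<'E'
from wr import *
r=snap("w9")
E
```

```text
clock: 12.42
tcp_pos: [0.5109, 0.3279, 0.1621]
tool_rot: [-0.497, -0.503, 0.503, 0.497]
wrist_force: [-0.1, 0.4, -3.5]
width: 0.621
clock: 13.05
tcp_pos: [0.4854, 0.3768, 0.1328]
tool_rot: [0.498, 0.502, -0.502, -0.498]
wrist_force: [0.7, 0.1, -4.5]
width: 0.623
tcp [485.4 376.8 132.8] yaw 90.51 down [ 0.  0. -1.] t 13.05 w 0.623 F [ 0.7  0.1 -4.5]
```

View pics/w9.png

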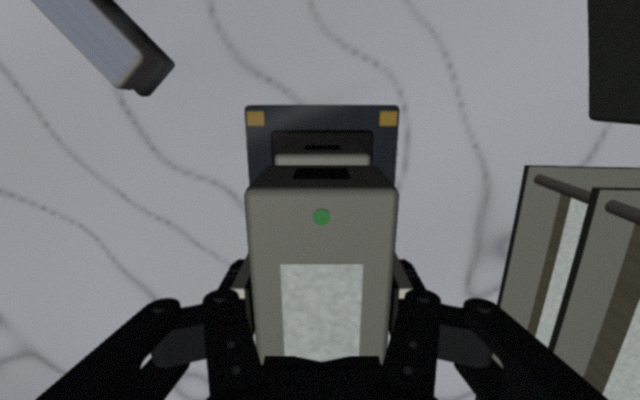

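```bash
python3 -m pendant '[[3,[-0.03,0.05,-1.3],[0,0,0]],[3,[0,0,-0.7],[0,0,0]],[3,[0,0,-0.1],[0,0,0]],[3,[0,0,0],[0,0,0]],[3,[0,0,0],[0,0,0]]]'
```

```text
clock: 13.72
tcp_pos: [0.4845, 0.378, 0.1115]
tool_rot: [0.497, 0.503, -0.502, -0.497]
wrist_force: [0.8, -0.1, -4.2]
width: 0.623
```

```bash
python3 -m pendant '[[3,[0.06,-0.06,-0.2],[0,0,0]],[3,[0,0,-0.1],[0,0,0]],[3,[0,0,0],[0,0,0]],[3,[0,0,0],[0,0,0]],[3,[0,0,0],[0,0,0]]]'
```

```text
clock: 14.35
tcp_pos: [0.4851, 0.3773, 0.1087]
tool_rot: [0.498, 0.503, -0.502, -0.497]
wrist_force: [-3.0, -3.1, 5.5]
width: 0.628
```

```bash
python3 -m pendant '[[7,[0,0,0],[0,0,0]],[7.5,[0,0,0],[0,0,0]],[8.5,[0,0,0],[0,0,0]],[8.5,[0,0,3],[0,0,0]],[8.5,[0,0,6],[0,0,0]]]';  python3 -m pendant '[[8.5,[0,0,5],[0,0,0]],[8.5,[0,0,2],[0,0,0]],[8.5,[0,0,0],[0,0,0]],[8.5,[0,0,0],[0,0,0]],[8.5,[0,0,0],[0,0,0]]]'
python3 - <<'E'
from wr import *
r=snap("w10"); rects(*r[1:],.115,.13);rects(*r[1:],.01,.02)
E
```

```text
clock: 14.98
tcp_pos: [0.4841, 0.3767, 0.1975]
tool_rot: [-0.497, -0.501, 0.504, 0.497]
wrist_force: [0.0, 0.6, 0.6]
width: 0.994
clock: 15.6
tcp_pos: [0.4847, 0.3771, 0.2672]
tool_rot: [-0.497, -0.502, 0.503, 0.497]
wrist_force: [-0.4, 0.6, 0.4]
width: 0.995
tcp [484.7 377.1 267.2] yaw 90.58 down [-0.001 -0.001 -1.   ] t 15.6 w 0.995 F [-0.4  0.6  0.4]
ctr 374.1 575.3 z 122.7 size 93.6 11.0 ang 12.52 px [573.  59.] [565, 0, 16, 122, 1519]
ctr 486.2 378.3 z 122.2 size 99.4 53.4 ang 0.6 px [322. 193.] [289, 138, 66, 113, 7028]
ctr 485.7 378.2 z 18.0 size 146.6 109.4 ang 0.55 px [322. 158.] [273, 106, 98, 125, 4388]
```

View pics/w10.png

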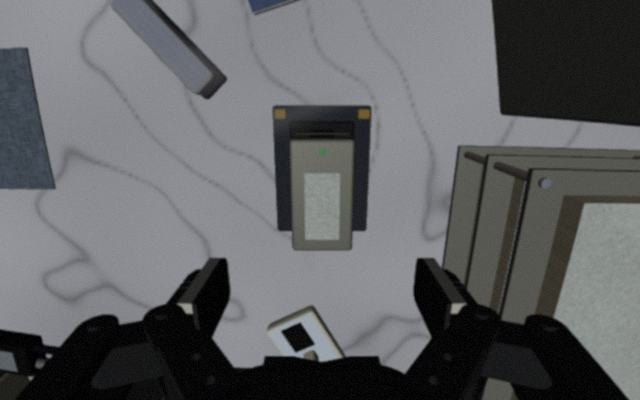

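```bash
python3 -m pendant '[[8.5,[1.67,-5.75,0],[0,0,-0.031]],[8.5,[1.67,-5.75,0],[0,0,0]],[8.5,[1.67,-5.75,0],[0,0,0]],[8.5,[1.67,-5.75,0],[0,0,0]],[8.5,[1.67,-5.75,0],[0,0,0]]]';  python3 -m pendant '[[8.5,[1.67,-5.75,0],[0,0,0]],[8.5,[1.67,-5.75,0],[0,0,0]],[8.5,[1.67,-5.75,0],[0,0,0]],[8.5,[1.67,-5.75,0],[0,0,0]],[8.5,[1.67,-5.75,0],[0,0,0]]]';python3 -m pendant '[[8.5,[0,0,-4.5],[0,0,0]],[8.5,[0,0,-4.5],[0,0,0]],[8.5,[0,0,-4.5],[0,0,0]],[8.5,[0,0,0],[0,0,0]],[8.5,[0,0,0],[0,0,0]]]'
python3 - <<'E'
from wr import *
r=snap("w11"); rects(*r[1:],.026,.038)
E
```

```text
clock: 16.27
tcp_pos: [0.5687, 0.088, 0.2679]
tool_rot: [-0.505, -0.495, 0.495, 0.505]
wrist_force: [0.9, 0.4, -0.4]
width: 0.993
clock: 16.9
tcp_pos: [0.6522, -0.1995, 0.2676]
tool_rot: [-0.505, -0.495, 0.495, 0.505]
wrist_force: [1.0, 1.9, 0.6]
width: 0.996
clock: 17.52
tcp_pos: [0.6527, -0.198, 0.1348]
tool_rot: [0.506, 0.495, -0.495, -0.505]
wrist_force: [-0.4, -1.0, 0.8]
width: 0.994
tcp [ 652.7 -198.   134.8] yaw 88.8 down [ 0.001 -0.001 -1.   ] t 17.52 w 0.994 F [-0.4 -1.   0.8]
ctr 653.8 -199.6 z 32.2 size 99.4 53.3 ang -1.8 px [318. 207.] [280, 144, 78, 130, 9521]
ctr 634.8 -372.0 z 32.2 size 61.0 21.1 ang 19.1 px [ 82. 193.] [65, 151, 49, 76, 930]
ctr 765.1 -140.7 z 34.3 size 69.0 62.8 ang -6.09 px [390. 333.] [353, 302, 77, 70, 3905]
```

View pics/w11.png

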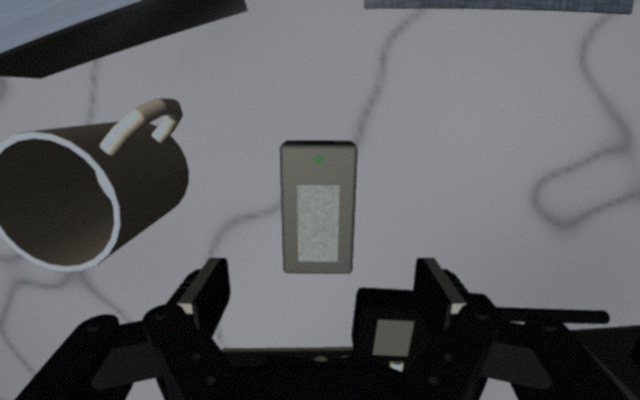

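```bash
python3 -m pendant '[[8.5,[0.1,-0.26,-4],[0,0,-0.01]],[8.5,[0,0,-4],[0,0,0]],[8.5,[0,0,-1.8],[0,0,0]],[8.5,[0,0,0],[0,0,0]],[8.5,[0,0,0],[0,0,0]]]'
```

```text
clock: 18.2
tcp_pos: [0.6541, -0.2006, 0.0373]
tool_rot: [0.508, 0.493, -0.492, -0.507]
wrist_force: [-0.2, -0.2, 0.5]
width: 0.992
```

```bash
python3 -m pendant '[[8.5,[0,0,-0.7],[0,0,0]],[5,[0,0,0],[0,0,0]],[3,[0,0,0],[0,0,0]],[3,[0,0,0],[0,0,0]],[3,[0,0,0],[0,0,0]]]' 60; python3 -m pendant '[[3,[0,0,0],[0,0,0]],[3,[0,0,0],[0,0,0]],[3,[0,0,3],[0,0,0]],[3,[0,0,6],[0,0,0]],[3,[0,0,6],[0,0,0]]]'
```

```text
clock: 18.82
tcp_pos: [0.6532, -0.2004, 0.0288]
tool_rot: [0.508, 0.492, -0.492, -0.508]
wrist_force: [-1.2, -0.3, 5.3]
width: 0.624
clock: 19.45
tcp_pos: [0.6525, -0.2002, 0.1796]
tool_rot: [-0.507, -0.492, 0.492, 0.508]
wrist_force: [0.9, -0.7, -2.6]
width: 0.62
```

```bash
python3 -m pendant '[[3,[-1.68,5.77,0.3],[0,0,0.02]],[3,[-1.68,5.77,0.3],[0,0,0.02]],[3,[-1.68,5.77,0.3],[0,0,0]],[3,[-1.68,5.77,0.3],[0,0,0]],[3,[-1.68,5.77,0.3],[0,0,0]]]';  python3 -m pendant '[[3,[-1.68,5.77,0],[0,0,0]],[3,[-1.68,5.77,0],[0,0,0]],[3,[-1.68,5.77,0],[0,0,0]],[3,[-1.68,5.77,0],[0,0,0]],[3,[-1.68,5.77,0],[0,0,0]]]'; python3 -m pendant '[[3,[0,0,-2],[0,0,0]],[3,[0,0,0],[0,0,0]],[3,[0,0,0],[0,0,0]],[3,[0,0,0],[0,0,0]],[3,[0,0,0],[0,0,0]]]'
python3 - <<'E'
from wr import *
r=snap("w12")
E
```

```text
clock: 20.08
tcp_pos: [0.5681, 0.09, 0.1934]
tool_rot: [0.498, 0.502, -0.502, -0.498]
wrist_force: [1.1, 1.2, -2.7]
width: 0.618
clock: 20.7
tcp_pos: [0.4841, 0.3785, 0.1934]
tool_rot: [-0.498, -0.502, 0.502, 0.498]
wrist_force: [1.6, 0.4, -2.6]
width: 0.62
clock: 21.32
tcp_pos: [0.4854, 0.3764, 0.1738]
tool_rot: [0.498, 0.502, -0.502, -0.498]
wrist_force: [-0.1, -0.6, -2.5]
width: 0.62
tcp [485.4 376.4 173.8] yaw 90.48 down [ 0.  0. -1.] t 21.32 w 0.62 F [-0.1 -0.6 -2.5]
```

View pics/w12.png

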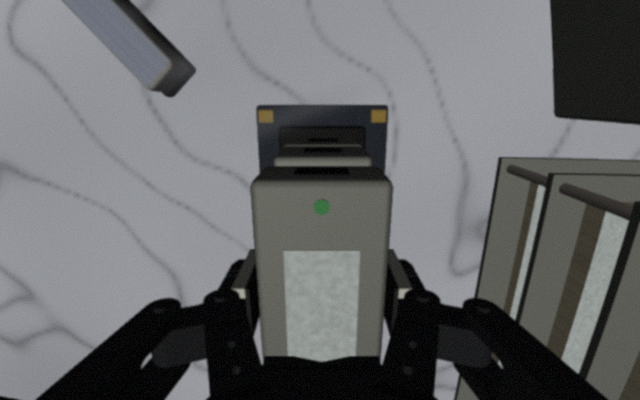

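Target TCP (485.1, 377.3, 150.8).

```bash
python3 -m pendant '[[3,[-0.03,0.09,-1.2],[0,0,0.001]],[3,[0,0,-0.6],[0,0,0]],[3,[0,0,-0.1],[0,0,0]],[3,[0,0,0],[0,0,0]],[3,[0,0,0],[0,0,0]]]'
```

```text
clock: 22.0
tcp_pos: [0.4848, 0.3777, 0.1545]
tool_rot: [0.497, 0.503, -0.502, -0.497]
wrist_force: [0.4, 0.4, -3.0]
width: 0.621
```

```bash
python3 -m pendant '[[3,[0.04,-0.04,-0.2],[0,0,0]],[3,[0,0,-0.1],[0,0,0]],[3,[0,0,-0.1],[0,0,0]],[3,[0,0,0],[0,0,0]],[3,[0,0,0],[0,0,0]]]'
```

```text
clock: 22.62
tcp_pos: [0.4851, 0.3772, 0.1508]
tool_rot: [0.497, 0.503, -0.502, -0.498]
wrist_force: [-3.7, -1.8, 6.9]
width: 0.62
```

```bash
python3 -m pendant '[[7,[0,0,0],[0,0,0]],[7.5,[0,0,0],[0,0,0]],[8.5,[0,0,0],[0,0,0]],[8.5,[0,0,3],[0,0,0]],[8.5,[0,0,6],[0,0,0]]]';  python3 -m pendant '[[8.5,[0,0,4],[0,0,0]],[8.5,[0,0,0],[0,0,0]],[8.5,[0,0,0],[0,0,0]],[8.5,[0,0,0],[0,0,0]],[8.5,[0,0,0],[0,0,0]]]'
python3 - <<'E'
from wr import *
r=snap("w13"); rects(*r[1:],.148,.16);rects(*r[1:],.01,.02)
from station import env
for n in("top","scene"):
    p,d=env.snapshot(n); cv2.imwrite(f"pics/{n}1.png",p[:,:,::-1]); np.savez(f"pics/{n}1.npz",p=p,d=d)
import rough
rough.rects("scene",1,.062,.075)
E
```

```text
clock: 23.25
tcp_pos: [0.4843, 0.3766, 0.2395]
tool_rot: [-0.497, -0.501, 0.504, 0.497]
wrist_force: [0.1, 0.6, -0.2]
width: 0.997
clock: 23.88
tcp_pos: [0.4849, 0.3771, 0.2795]
tool_rot: [-0.497, -0.502, 0.503, 0.497]
wrist_force: [0.0, -0.4, -0.0]
width: 0.994
tcp [484.9 377.1 279.5] yaw 90.58 down [-0.001 -0.001 -1.   ] t 23.88 w 0.994 F [ 0.  -0.4 -0. ]
ctr 376.2 575.6 z 154.2 size 87.0 9.6 ang 12.61 px [592.  60.] [585, 0, 14, 122, 1366]
ctr 485.6 378.3 z 154.2 size 98.8 53.4 ang 0.55 px [322. 199.] [287, 140, 71, 120, 8010]
ctr 532.3 571.1 z 154.2 size 117.2 10.2 ang 0.01 px [546. 252.] [526, 191, 39, 124, 1217]
ctr 485.2 378.2 z 18.0 size 147.2 109.4 ang 0.44 px [334. 140.] [275, 105, 95, 122, 2687]
scene ctr 476.8 -339.6 z 67.3 size 171.7 113.8 ang -77.1 px [239. 139.] 1323
```

View pics/w13.png

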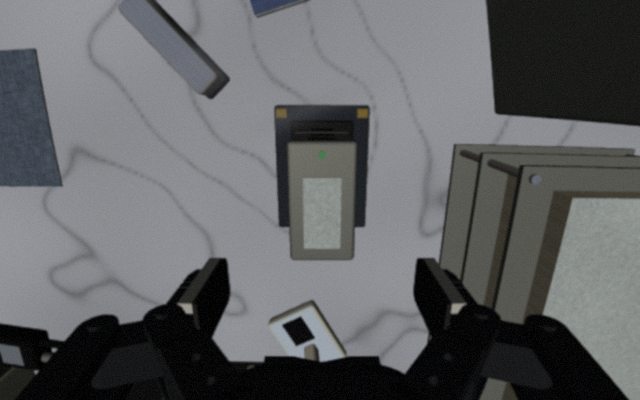

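View pics/scene1.png

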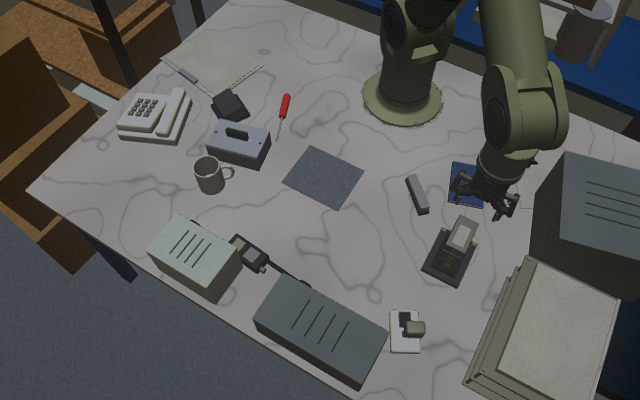

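View pics/top1.png

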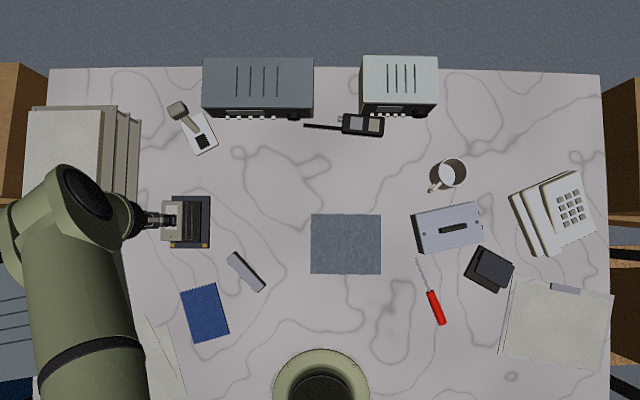

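```bash
python3 -m pendant '[[8.5,[0,-5.98,0],[0,0,-0.12]],[8.5,[0,-5.98,0],[0,0,-0.12]],[8.5,[0,-5.98,0],[0,0,-0.12]],[8.5,[0,-5.98,0],[0,0,-0.12]],[8.5,[0,-5.98,0],[0,0,-0.12]]]';  python3 -m pendant '[[8.5,[0,-5.98,0],[0,0,-0.12]],[8.5,[0,-5.98,0],[0,0,-0.12]],[8.5,[0,-5.98,0],[0,0,-0.12]],[8.5,[0,-5.98,0],[0,0,-0.12]],[8.5,[0,-5.98,0],[0,0,-0.12]]]'; python3 -m pendant '[[4,[-0.2,-5.98,0],[0,0,-0.12]],[4,[-0.2,-5.98,0],[0,0,-0.04]],[4,[0,0,0],[0,0,0]],[4,[0,0,0],[0,0,0]],[4,[0,0,0],[0,0,0]]]'
cat >> wr.py <<'E'
def holes(c,p,z,tag=None,roi=None):
    g=cv2.cvtColor(p,cv2.COLOR_RGB2GRAY)
    return g
E
python3 - <<'E'
from wr import *
r=snap("w14"); rects(*r[1:],.062,.075);rects(*r[1:],.09,.105,amin=300)
E
```

```text
clock: 24.65
tcp_pos: [0.4849, 0.0764, 0.2804]
tool_rot: [-0.624, -0.332, 0.332, 0.624]
wrist_force: [0.9, -0.5, 0.2]
width: 0.994
clock: 25.28
tcp_pos: [0.485, -0.2225, 0.2804]
tool_rot: [0.695, 0.133, -0.132, -0.695]
wrist_force: [1.2, 0.6, 0.5]
width: 0.995
clock: 25.9
tcp_pos: [0.4816, -0.339, 0.2803]
tool_rot: [-0.702, -0.079, 0.079, 0.703]
wrist_force: [-0.7, -0.1, -0.1]
width: 0.469
tcp [ 481.6 -339.   280.3] yaw 12.77 down [ 0.     0.001 -1.   ] t 25.9 w 0.469 F [-0.7 -0.1 -0.1]
ctr 476.7 -342.1 z 68.1 size 169.5 111.1 ang -76.92 px [316. 172.] [259, 96, 113, 158, 15149]
ctr 476.2 -341.9 z 98.0 size 69.6 13.5 ang -77.25 px [315. 185.] [308, 151, 15, 71, 1023]
ctr 798.8 -277.6 z 96.5 size 45.2 17.0 ang -80.36 px [632. 198.] [623, 174, 17, 43, 423]
```

View pics/w14.png

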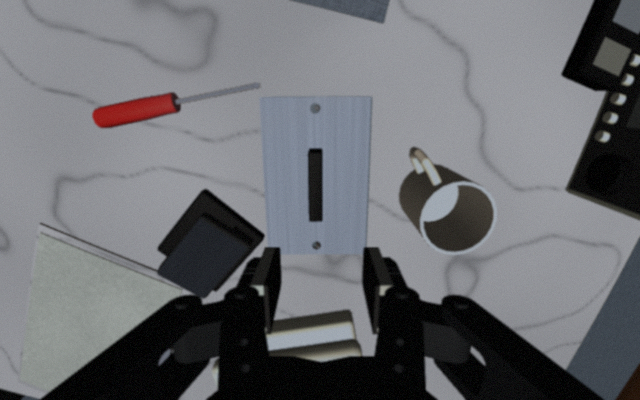

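```bash
python3 -m pendant '[[4,[-0.6,-0.3,-5],[0,0,0.001]],[4,[0,0,-5],[0,0,0]],[4,[0,0,0],[0,0,0]],[4,[0,0,0],[0,0,0]],[4,[0,0,0],[0,0,0]]]'
python3 - <<'E'
from wr import *
r=snap("w15"); np.savez("pics/w15.npz",d=r[3],p=r[2]); rects(*r[1:],.062,.075);rects(*r[1:],.09,.105,amin=300)
E
```

```text
clock: 26.58
tcp_pos: [0.476, -0.3437, 0.1823]
tool_rot: [0.703, 0.079, -0.078, -0.702]
wrist_force: [-0.4, -0.3, 0.7]
width: 0.464
tcp [ 476.  -343.7  182.3] yaw 12.74 down [ 0.002 -0.001 -1.   ] t 26.57 w 0.464 F [-0.4 -0.3  0.7]
ctr 476.4 -342.5 z 68.1 size 170.1 110.9 ang -77.1 px [322. 181.] [242, 88, 159, 215, 26124]
ctr 648.1 -353.0 z 69.1 size 72.8 34.8 ang 67.37 px [526. 263.] [480, 218, 71, 71, 1070]
ctr 476.0 -341.5 z 98.0 size 69.8 13.8 ang -76.74 px [322. 215.] [311, 167, 22, 99, 2055]
ctr 624.3 -342.7 z 94.5 size 81.6 79.4 ang 12.07 px [521. 257.] [466, 208, 108, 99, 2286]
```

View pics/w15.png

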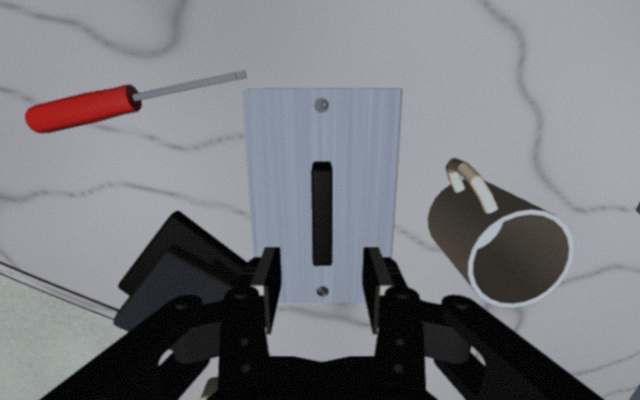

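```bash
python3 - <<'E'
from wr import *
c=cal("wrist")
z=np.load("pics/w15.npz")
print("plane68",np.round(plane(c,[(321.5,104.5),(322.3,291)],.068)*1000,1)); print("75",np.round(plane(c,[(321.5,104.5),(322.3,291)],.073)*1000,1))
im=z['p'][:,:,::-1]
a=cv2.resize(im[85:125,300:345],None,fx=8,fy=8,interpolation=0);b=cv2.resize(im[272:312,300:345],None,fx=8,fy=8,interpolation=0)
cv2.imwrite("pics/hz.png",np.hstack([a,b]))
E
python3 -m pendant '[[4,[-0.07,0.13,-4],[0,0,0.003]],[4,[0,0,-3.5],[0,0,0]],[4,[0,0,0],[0,0,0]],[4,[0,0,0],[0,0,0]],[4,[0,0,0],[0,0,0]]]'
```

```text
plane68 [[ 459.8 -270.2   68. ]
 [ 493.  -414.6   68. ]]
75 [[ 459.8 -270.2   73. ]
 [ 492.3 -411.5   73. ]]
clock: 27.25
tcp_pos: [0.4751, -0.3425, 0.1069]
tool_rot: [0.703, 0.08, -0.079, -0.702]
wrist_force: [0.5, -0.0, -0.0]
width: 0.468
```

View pics/hz.png

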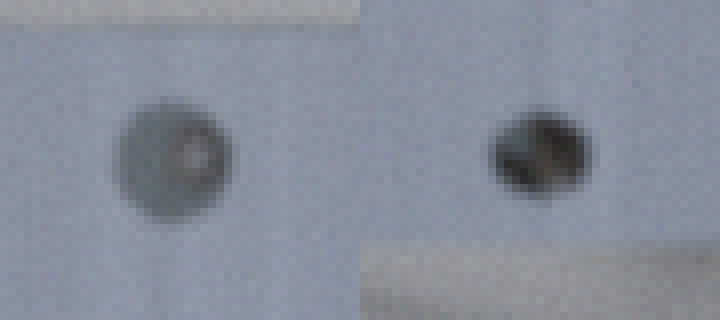

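```bash
python3 -m pendant '[[4,[0.02,0,-1],[0,0,0]],[4,[0,0,0],[0,0,0]],[2,[0,0,0],[0,0,0]],[0.5,[0,0,0],[0,0,0]],[0.5,[0,0,0],[0,0,0]]]' 60; python3 -m pendant '[[0.5,[0,0,0],[0,0,0]],[0.5,[0,0,0],[0,0,0]],[0.5,[0,0,0],[0,0,0]],[0.5,[0,0,0],[0,0,0]],[0.5,[0,0,0],[0,0,0]]]'
python3 - <<'E'
from wr import *
snap("w16")
E
```

```text
clock: 27.88
tcp_pos: [0.4759, -0.3419, 0.0957]
tool_rot: [0.703, 0.08, -0.079, -0.702]
wrist_force: [6.0, 0.8, 1.6]
width: 0.151
clock: 28.5
tcp_pos: [0.4759, -0.3419, 0.0958]
tool_rot: [0.703, 0.08, -0.079, -0.702]
wrist_force: [5.7, 1.4, 0.7]
width: 0.148
tcp [ 475.9 -341.9   95.8] yaw 12.94 down [ 0.002 -0.    -1.   ] t 28.5 w 0.148 F [5.7 1.4 0.7]
```

View pics/w16.png

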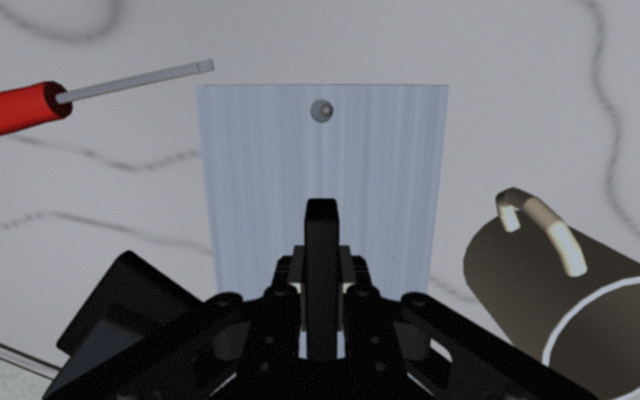

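```bash
python3 -m pendant '[[0.5,[0,0,1],[0,0,0]],[0.5,[0,0,2],[0,0,0]],[0.5,[0,0,5],[0,0,0]],[0.5,[0,0,0],[0,0,0]],[0.5,[0,0,0],[0,0,0]]]' 70
python3 - <<'E'
from wr import *
snap("w17")
E
```

```text
clock: 29.18
tcp_pos: [0.4745, -0.3419, 0.1756]
tool_rot: [-0.703, -0.08, 0.079, 0.703]
wrist_force: [-0.2, 0.1, -2.7]
width: 0.151
tcp [ 474.5 -341.9  175.6] yaw 12.89 down [ 0.  0. -1.] t 29.18 w 0.151 F [-0.2  0.1 -2.7]
```

View pics/w17.png

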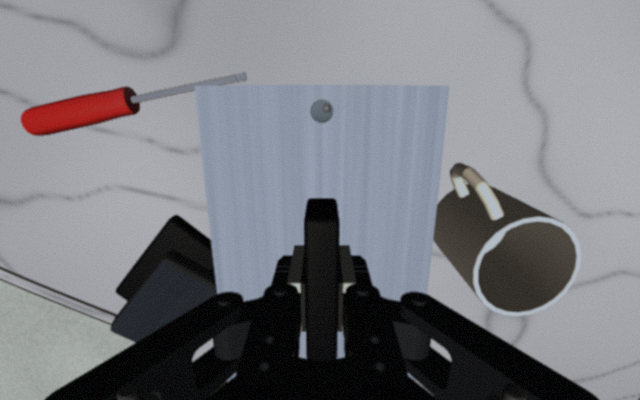

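```bash
python3 -m pendant '[[0.5,[-0.85,5.57,0],[0,0,0]],[0.5,[-0.85,5.57,0],[0,0,0]],[0.5,[-0.85,5.57,0],[0,0,0]],[0.5,[-0.85,5.57,0],[0,0,0]],[0.5,[-0.85,5.57,0],[0,0,0]]]'; python3 -m pendant '[[0.5,[0,0,-4],[0,0,0]],[0.5,[0,0,-4],[0,0,0]],[0.5,[0,0,-4],[0,0,0]],[0.5,[0,0,-1],[0,0,0]],[0.5,[0,0,0],[0,0,0]]]'
python3 - <<'E'
from wr import *
snap("w18")
E
```

```text
clock: 29.85
tcp_pos: [0.4312, -0.0619, 0.1748]
tool_rot: [0.703, 0.079, -0.08, -0.703]
wrist_force: [1.9, 1.3, -2.7]
width: 0.149
clock: 30.48
tcp_pos: [0.4318, -0.064, 0.0454]
tool_rot: [-0.703, -0.079, 0.079, 0.703]
wrist_force: [-0.1, -0.5, -1.2]
width: 0.147
tcp [431.8 -64.   45.4] yaw 12.84 down [-0.001 -0.    -1.   ] t 30.48 w 0.147 F [-0.1 -0.5 -1.2]
```

View pics/w18.png

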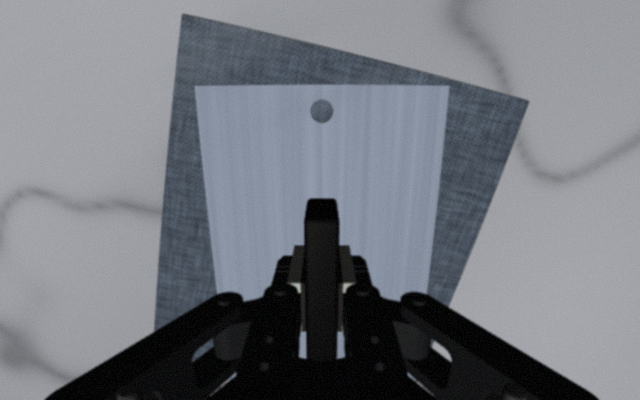

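Lower ~8.5 mm, open, rise.

```bash
python3 -m pendant '[[0.5,[0,0,-0.5],[0,0,0]],[0.5,[0,0,-0.2],[0,0,0]],[0.5,[0,0,-0.1],[0,0,0]],[0.5,[0,0,0],[0,0,0]],[0.5,[0,0,0],[0,0,0]]]'
```

```text
clock: 31.15
tcp_pos: [0.4321, -0.0636, 0.0374]
tool_rot: [0.703, 0.079, -0.079, -0.703]
wrist_force: [0.8, -0.2, -1.4]
width: 0.152
```

```bash
python3 -m pendant '[[0.5,[0,0,-0.1],[0,0,0]],[0.5,[0,0,0],[0,0,0]],[2,[0,0,0],[0,0,0]],[4,[0,0,0],[0,0,0]],[4,[0,0,0],[0,0,0]]]';python3 -m pendant '[[4,[0,0,3],[0,0,0]],[4,[0,0,5.5],[0,0,0]],[4,[0,0,5.5],[0,0,0]],[4,[0,0,0],[0,0,0]],[4,[0,0,0],[0,0,0]]]'
python3 - <<'E'
from wr import *
r=snap("w19");rects(*r[1:],.006,.013);rects(*r[1:],.033,.044,amin=300)
E
```

```text
clock: 31.78
tcp_pos: [0.4321, -0.0636, 0.0363]
tool_rot: [0.703, 0.079, -0.079, -0.703]
wrist_force: [0.1, -0.2, -0.5]
width: 0.468
clock: 32.4
tcp_pos: [0.432, -0.0631, 0.176]
tool_rot: [-0.702, -0.08, 0.08, 0.703]
wrist_force: [0.6, 0.4, -0.2]
width: 0.469
tcp [432.  -63.1 176. ] yaw 12.94 down [ 0.  0. -1.] t 32.4 w 0.469 F [ 0.6  0.4 -0.2]
ctr 432.6 -64.5 z 9.1 size 169.2 110.6 ang -77.12 px [321. 177.] [257, 95, 129, 179, 19124]
ctr 432.5 -63.5 z 39.0 size 69.2 13.8 ang -76.68 px [322. 197.] [313, 158, 18, 81, 1310]
ctr 768.8 -150.5 z 34.7 size 170.9 57.7 ang -57.35 px [620. 334.] [588, 268, 52, 132, 3081]
```

View pics/w19.png

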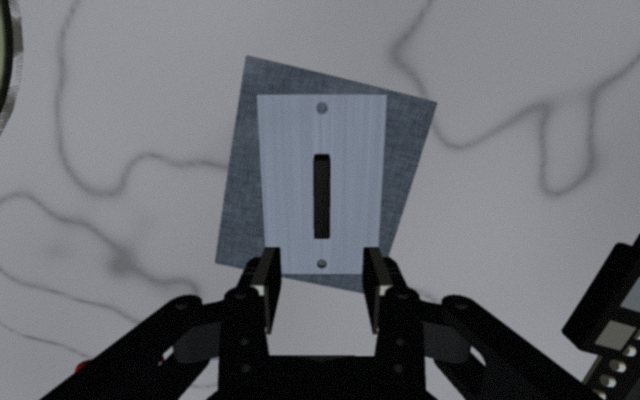

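```bash
python3 -m pendant '[[0,[0.86,-5.58,0.3],[0,0,0]],[0,[0.86,-5.58,0.3],[0,0,0]],[0,[0.86,-5.58,0],[0,0,0]],[0,[0.86,-5.58,0],[0,0,0]],[0,[0.86,-5.58,0],[0,0,0]]]'; python3 -m pendant '[[0,[0,0,0],[0,0,0]],[0,[0,0,0],[0,0,0]],[0,[0,0,0],[0,0,0]],[0,[0,0,0],[0,0,0]],[0,[0,0,0],[0,0,0]]]'
python3 - <<'E'
from wr import *
r=snap("w20");np.savez("pics/w20.npz",p=r[2],d=r[3],E=r[1]['extrinsics'])
C=r[4]; z=C[...,2]
rects(*r[1:],.055,.068)
v=np.uint8(np.clip(z*2500,0,255)); cv2.imwrite("pics/w20z.png",v)
E
```

```text
clock: 33.08
tcp_pos: [0.4745, -0.3444, 0.1806]
tool_rot: [-0.702, -0.079, 0.08, 0.703]
wrist_force: [1.1, 0.5, 0.3]
width: 0.002
clock: 33.7
tcp_pos: [0.4754, -0.342, 0.1824]
tool_rot: [-0.703, -0.08, 0.08, 0.703]
wrist_force: [-0.7, -0.1, -0.5]
width: -0.005
tcp [ 475.4 -342.   182.4] yaw 12.94 down [ 0.  0. -1.] t 33.7 w -0.005 F [-0.7 -0.1 -0.5]
ctr 475.1 -327.8 z 62.1 size 141.6 110.6 ang -77.04 px [335. 126.] [248, 91, 155, 180, 5617]
ctr 647.6 -353.6 z 61.7 size 73.1 33.8 ang 65.74 px [520. 262.] [475, 219, 70, 68, 993]
ctr 448.4 -405.6 z 62.0 size 58.1 23.5 ang -77.07 px [268. 275.] [257, 237, 31, 63, 817]
ctr 349.9 -461.3 z 58.6 size 102.1 33.3 ang 61.11 px [155. 295.] [114, 252, 82, 84, 3171]
```

View pics/w20.png

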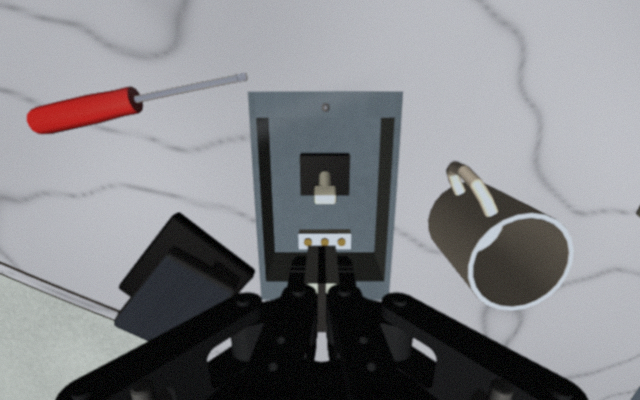

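View pics/w20z.png

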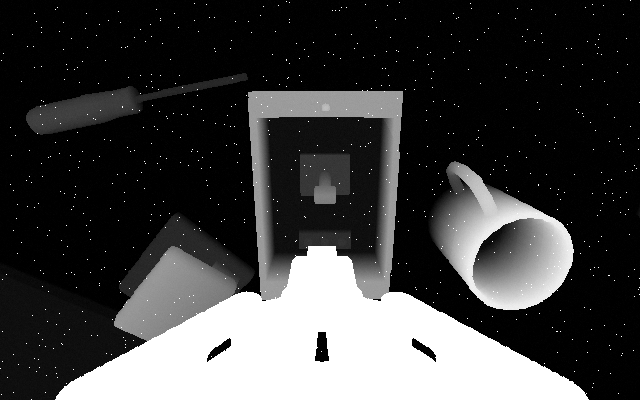

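Run:
```python
from wr import *
z=np.load("pics/w20.npz"); c=cal("wrist"); C=cloud(c,z['d'])
a=np.radians(12.9); ex=np.array([np.cos(a),np.sin(a)]); ey=np.array([-np.sin(a),np.cos(a)]); o=np.array([.4763,-.3423])
def bx(P): P=np.asarray(P); return np.round([1000*(P[:2]-o)@ex,1000*(P[:2]-o)@ey,1000*P[2]],1)
for u,v in((325,107),(325,180),(325,190),(325,200),(320,195),(330,195),(303,160),(345,160),(325,160),(302,237),(325,238),(347,238),(325,235),(325,246),(325,225),(325,215),(290,250),(370,250)):
    print(u,v,bx(np.median(C[v-1:v+2,u-1:u+2].reshape(-1,3),0)))
# pin by colour spot
print(bx(plane(c,[(325,107)],.075)[0]))
im=z['p'][:,:,::-1]; cv2.imwrite("pics/w20q.png",cv2.resize(im[85:300,245:405],None,fx=3.5,fy=2.7))
```

```text
325 107 [ 1.7 74.1 75.5]
325 180 [ 2.3 14.2 36. ]
325 190 [ 2.2  8.3 46.1]
325 200 [ 2.2  1.  50.4]
320 195 [-1.8  5.5 51.9]
330 195 [ 6.2  5.6 51.6]
303 160 [-16.7  28.9  21.7]
345 160 [20.  28.6 22.1]
325 160 [ 2.4 28.9 22.3]
302 237 [-19.3 -45.7  18.3]
325 238 [  2.7 -46.2  19. ]
347 238 [ 23.8 -46.4  18.1]
325 235 [  2.7 -43.4  18.4]
325 246 [  1.2  12.2 162.6]
325 225 [  2.7 -37.8   6. ]
325 215 [  2.8 -27.3   6.3]
290 250 [-32.3 -64.8   6.4]
370 250 [ 48.2 -65.    6.2]
[ 1.7 74.1 75. ]
```

View pics/w20q.png

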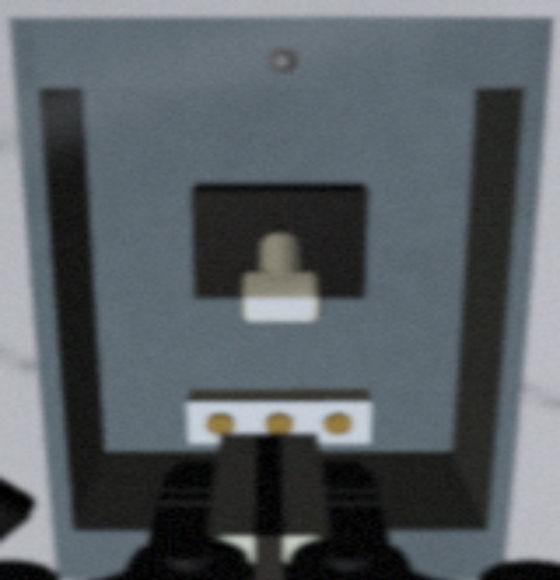

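```bash
python3 -m pendant '[[0,[0.82,-2.63,0],[0,0,0]],[0,[0,0,-4],[0,0,0]],[0,[0,0,-3.5],[0,0,0]],[0,[0,0,0],[0,0,0]],[0,[0,0,0],[0,0,0]]]'
python3 - <<'E'
from wr import *
r=snap("w21")
E
```

```text
clock: 34.38
tcp_pos: [0.4837, -0.3693, 0.1086]
tool_rot: [0.703, 0.08, -0.079, -0.702]
wrist_force: [-0.1, 0.4, -0.1]
width: 0.001
tcp [ 483.7 -369.3  108.6] yaw 12.89 down [ 0.001 -0.001 -1.   ] t 34.38 w 0.001 F [-0.1  0.4 -0.1]
```

View pics/w21.png

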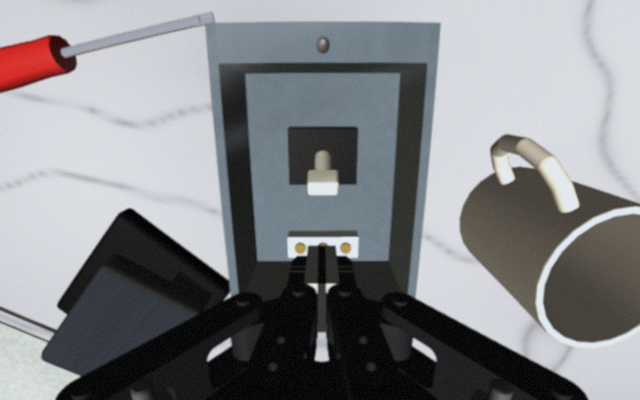

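```bash
python3 -m pendant '[[0,[0,0,-2],[0,0,0]],[0,[0,0,-1.5],[0,0,0]],[0,[0,0,-1.1],[0,0,0]],[0,[0,0,0],[0,0,0]],[0,[0,0,0],[0,0,0]]]'
python3 - <<'E'
from wr import *
r=snap("w22")
E
```

```text
clock: 35.05
tcp_pos: [0.4833, -0.3691, 0.0615]
tool_rot: [0.703, 0.079, -0.079, -0.703]
wrist_force: [-0.3, 0.2, -0.4]
width: -0.001
tcp [ 483.3 -369.1   61.5] yaw 12.88 down [ 0. -0. -1.] t 35.05 w -0.001 F [-0.3  0.2 -0.4]
```

View pics/w22.png

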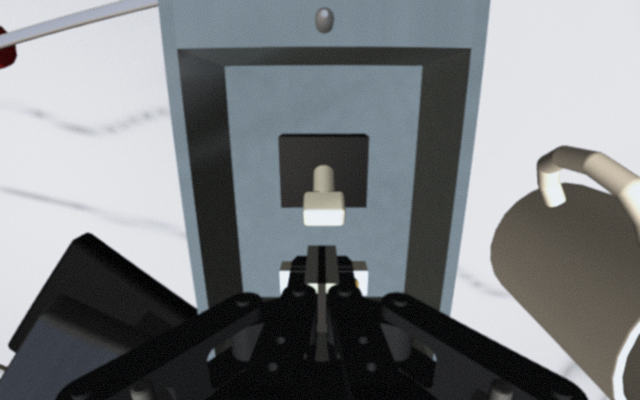

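```bash
python3 -m pendant '[[0,[-0.13,0.585,0],[0,0,0]],[0,[-0.13,0.585,0],[0,0,0]],[0,[-0.13,0.585,0],[0,0,0]],[0,[-0.13,0.585,0],[0,0,0]],[0,[-0.13,0.585,0],[0,0,0]]]'
python3 - <<'E'
from wr import *
r=snap("w23")
E
```

```text
clock: 35.72
tcp_pos: [0.4769, -0.3395, 0.0615]
tool_rot: [0.703, 0.079, -0.079, -0.702]
wrist_force: [1.4, -4.9, 5.1]
width: 0.003
tcp [ 476.9 -339.5   61.5] yaw 12.89 down [ 0.    -0.001 -1.   ] t 35.73 w 0.003 F [ 1.4 -4.9  5.1]
```

View pics/w23.png

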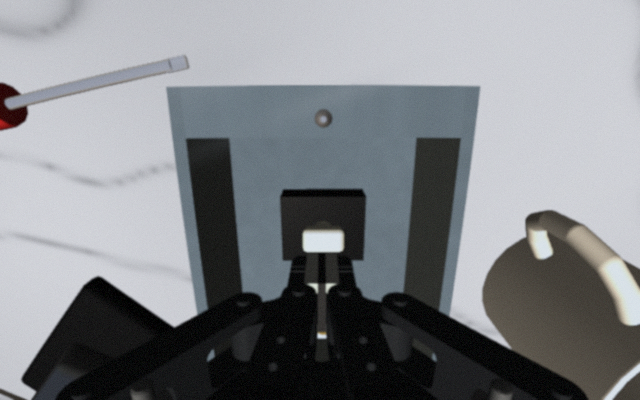

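Lever is about upright; keep pushing in small steps.

```bash
python3 -m pendant '[[0,[-0.07,0.3,0],[0,0,0]],[0,[-0.07,0.3,0],[0,0,0]],[0,[0,0,0],[0,0,0]],[0,[0,0,0],[0,0,0]],[0,[0,0,0],[0,0,0]]]';  python3 -m pendant '[[0,[-0.07,0.3,0],[0,0,0]],[0,[-0.0,0,0],[0,0,0]],[0,[0,0,0],[0,0,0]],[0,[0,0,0],[0,0,0]],[0,[0,0,0],[0,0,0]]]'
python3 - <<'E'
from wr import *
r=snap("w24")
E
```

```text
clock: 36.4
tcp_pos: [0.4756, -0.3345, 0.0613]
tool_rot: [0.703, 0.079, -0.079, -0.702]
wrist_force: [2.6, -7.2, -1.4]
width: -0.0
clock: 37.02
tcp_pos: [0.4754, -0.3338, 0.0617]
tool_rot: [0.705, 0.079, -0.078, -0.7]
wrist_force: [7.0, -21.0, -10.2]
width: 0.003
tcp [ 475.4 -333.8   61.7] yaw 12.8 down [ 0.003 -0.006 -1.   ] t 37.02 w 0.003 F [  7.  -21.  -10.2]
```

View pics/w24.png

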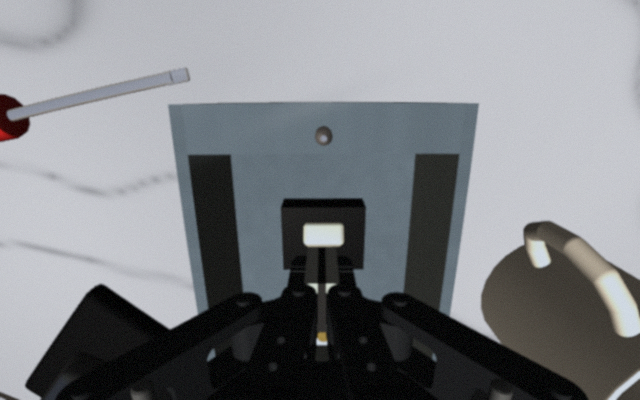

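```bash
python3 -m pendant '[[0,[0.2,-0.9,0],[0,0,0]],[0,[0.2,-0.9,0],[0,0,0]],[0,[0.2,-0.9,0],[0,0,0]],[0,[0,0,5],[0,0,0]],[0,[0,0,5],[0,0,0]]]'; python3 -m pendant '[[0,[0,0,2],[0,0,0]],[0,[0.9,-4,0],[0,0,0]],[0,[0.4,-2,0],[0,0,0]],[0,[0,0,0],[0,0,0]],[0,[0,0,0],[0,0,0]]]'
python3 - <<'E'
from wr import *
r=snap("w25");np.savez("pics/w25.npz",p=r[2],d=r[3],E=r[1]['extrinsics']); C=r[4]
cv2.imwrite("pics/w25z.png",np.uint8(np.clip(C[...,2]*2500,0,255)))
E
```

```text
clock: 37.7
tcp_pos: [0.4803, -0.3578, 0.1622]
tool_rot: [-0.702, -0.079, 0.08, 0.703]
wrist_force: [0.8, 0.2, 1.3]
width: 0.001
clock: 38.33
tcp_pos: [0.4935, -0.417, 0.1807]
tool_rot: [-0.702, -0.079, 0.08, 0.703]
wrist_force: [0.1, 0.4, 0.4]
width: 0.001
tcp [ 493.5 -417.   180.7] yaw 12.9 down [-0.001  0.001 -1.   ] t 38.33 w 0.001 F [0.1 0.4 0.4]
```

View pics/w25.png

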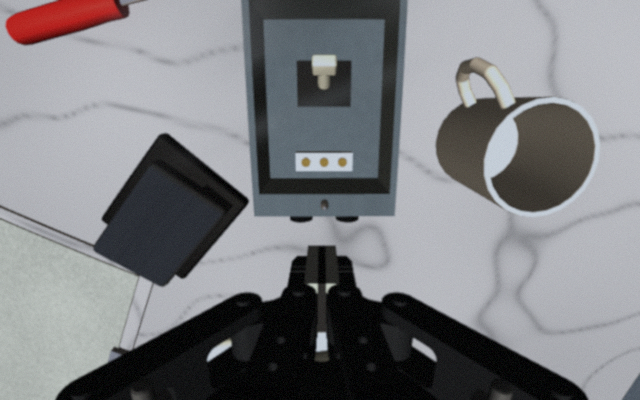

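Run:
```python
from wr import *
z=np.load("pics/w25.npz"); c=cal("wrist"); C=cloud(c,z['d'])
a=np.radians(12.9); ex=np.array([np.cos(a),np.sin(a)]); ey=np.array([-np.sin(a),np.cos(a)]); o=np.array([.4763,-.3423])
def bx(P): P=np.asarray(P); return np.round([1000*(P[:2]-o)@ex,1000*(P[:2]-o)@ey,1000*P[2]],1)
for v in range(54,92,3): print(v,bx(np.median(C[v-1:v+2,322:327].reshape(-1,3),0)))
print("pin-",bx(plane(c,[(324,204)],.074)[0]),[bx(C[v,324]) for v in (202,204,206)])
im=z['p'][:,:,::-1]; cv2.imwrite("pics/w25q.png",np.hstack([cv2.resize(im[40:120,285:365],None,fx=5,fy=5),cv2.resize(im[185:225,304:344],None,fx=10,fy=10)]))
```

```text
54 [ 3.1 39.7  7.4]
57 [ 2.4 31.9 49.1]
60 [ 2.3 29.7 51. ]
63 [ 2.4 27.7 51.9]
66 [ 2.4 25.7 50.7]
69 [ 2.4 24.1 47.9]
72 [ 2.4 22.1 45.6]
75 [ 2.4 20.2 41.8]
78 [ 2.5 18.5 38.1]
81 [ 2.5 16.5 34.4]
84 [ 2.5 14.5 31.4]
87 [ 2.6 12.4 27.3]
90 [ 2.6 10.2 22.2]
pin- [  2.3 -71.2  74. ] [array([  2.4, -71.1,  69.4]), array([  2.3, -71.3,  73.6]), array([  2.3, -72.4,  75.1])]
```

View pics/w25q.png

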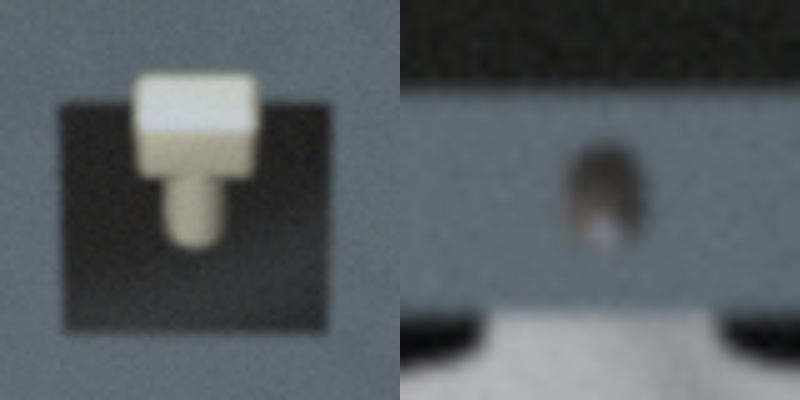

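```bash
python3 -m pendant '[[4,[-1.03,5.89,0],[0,0,0]],[4,[-1.03,5.89,0],[0,0,0]],[4,[-1.03,5.89,0],[0,0,0]],[4,[-1.03,5.89,0],[0,0,0]],[4,[-1.03,5.89,0],[0,0,0]]]'; python3 -m pendant '[[4,[-1.03,5.89,0],[0,0,0]],[4,[0,0,0],[0,0,0]],[4,[0,0,0],[0,0,0]],[4,[0,0,0],[0,0,0]],[4,[0,0,0],[0,0,0]]]'
python3 - <<'E'
from wr import *
r=snap("w26");rects(*r[1:],.006,.013);rects(*r[1:],.033,.044,amin=300)
E
```

```text
clock: 39.0
tcp_pos: [0.4414, -0.1206, 0.1813]
tool_rot: [-0.702, -0.08, 0.08, 0.703]
wrist_force: [1.4, 0.3, 0.7]
width: 0.468
clock: 39.62
tcp_pos: [0.4319, -0.0653, 0.1813]
tool_rot: [0.703, 0.079, -0.079, -0.703]
wrist_force: [0.7, 0.7, 0.3]
width: 0.469
tcp [431.9 -65.3 181.3] yaw 12.77 down [ 0. -0. -1.] t 39.62 w 0.469 F [0.7 0.7 0.3]
ctr 132.6 0.0 z 9.3 size 77.5 12.4 ang 89.65 px [ 5. 45.] [0, 0, 13, 91, 942]
ctr 432.4 -64.1 z 9.1 size 169.2 110.7 ang -77.22 px [322. 174.] [258, 92, 128, 177, 18750]
ctr 432.1 -63.3 z 39.0 size 69.2 13.4 ang -76.83 px [322. 193.] [314, 154, 17, 80, 1298]
ctr 771.2 -154.8 z 34.8 size 173.4 63.7 ang -57.62 px [618. 329.] [583, 265, 57, 134, 3271]
```

View pics/w26.png

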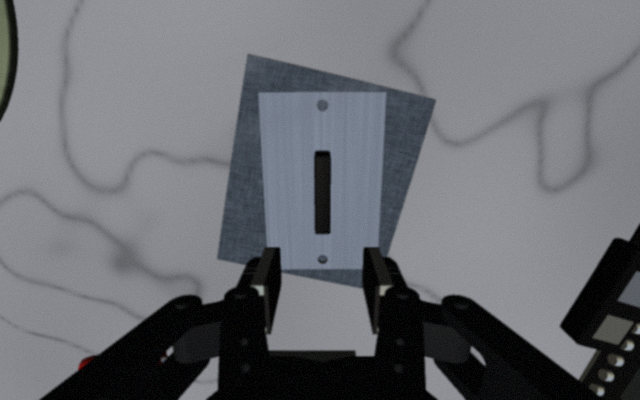

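```bash
python3 -m pendant '[[4,[0,0.1,-4.5],[0,0,0.002]],[4,[0,0,-4.5],[0,0,0]],[4,[0,0,-3.5],[0,0,0]],[4,[0,0,0],[0,0,0]],[4,[0,0,0],[0,0,0]]]'
```

```text
clock: 40.3
tcp_pos: [0.4323, -0.0638, 0.0573]
tool_rot: [0.703, 0.08, -0.079, -0.703]
wrist_force: [-0.9, 0.1, 0.7]
width: 0.47
```

```bash
python3 -m pendant '[[4,[0,0.02,-1.2],[0,0,0]],[4,[0,0,-0.8],[0,0,0]],[4,[0,0,0],[0,0,0]],[0.5,[0,0,0],[0,0,0]],[0.5,[0,0,0],[0,0,0]]]' 70; python3 -m pendant '[[0.5,[0,0,0],[0,0,0]],[0.5,[0,0,0],[0,0,0]],[0.5,[0,0,0],[0,0,0]],[0.5,[0,0,0],[0,0,0]],[0.5,[0,0,0],[0,0,0]]]'; python3 -m pendant '[[0.5,[0,0,2],[0,0,0]],[0.5,[0,0,5],[0,0,0]],[0.5,[0,0,5],[0,0,0]],[0.5,[0,0,2],[0,0,0]],[0.5,[0,0,0],[0,0,0]]]'
python3 - <<'E'
from wr import *
snap("w27")
E
```

```text
clock: 40.92
tcp_pos: [0.432, -0.063, 0.0367]
tool_rot: [-0.703, -0.08, 0.08, 0.703]
wrist_force: [0.2, 0.1, 2.0]
width: 0.153
clock: 41.55
tcp_pos: [0.432, -0.063, 0.0366]
tool_rot: [0.703, 0.08, -0.08, -0.703]
wrist_force: [-0.9, -0.4, 5.1]
width: 0.15
clock: 42.18
tcp_pos: [0.4325, -0.0626, 0.1773]
tool_rot: [-0.702, -0.081, 0.079, 0.703]
wrist_force: [0.2, 0.8, -2.2]
width: 0.15
tcp [432.5 -62.6 177.3] yaw 13.05 down [ 0.002  0.001 -1.   ] t 42.17 w 0.15 F [ 0.2  0.8 -2.2]
```

View pics/w27.png

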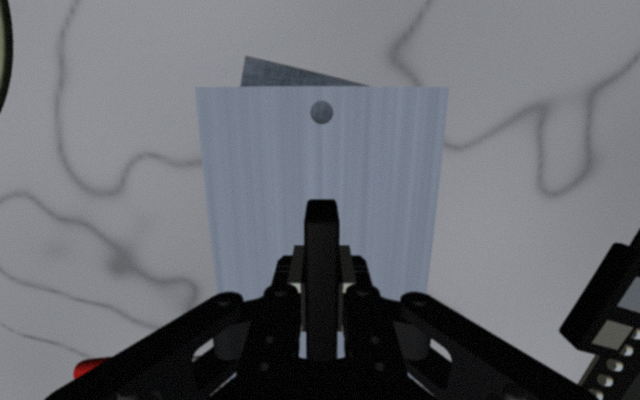

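```bash
python3 -m pendant '[[0.5,[0.9,-5.56,0],[0,0,0]],[0.5,[0.9,-5.56,0],[0,0,0]],[0.5,[0.9,-5.56,0],[0,0,0]],[0.5,[0.9,-5.56,0],[0,0,0]],[0.5,[0.9,-5.56,0],[0,0,0]]]'; python3 -m pendant '[[0.5,[0,0,-3],[0,0,0]],[0.5,[0,0,-2],[0,0,0]],[0.5,[0,0,0],[0,0,0]],[0.5,[0,0,0],[0,0,0]],[0.5,[0,0,0],[0,0,0]]]'
python3 - <<'E'
from wr import *
snap("w28")
E
```

```text
clock: 42.85
tcp_pos: [0.4765, -0.3426, 0.1746]
tool_rot: [-0.702, -0.08, 0.08, 0.703]
wrist_force: [0.4, 0.2, -1.0]
width: 0.151
clock: 43.48
tcp_pos: [0.4774, -0.3408, 0.1271]
tool_rot: [0.703, 0.081, -0.08, -0.702]
wrist_force: [0.8, -0.3, -1.5]
width: 0.153
tcp [ 477.4 -340.8  127.1] yaw 13.04 down [ 0.001 -0.    -1.   ] t 43.48 w 0.153 F [ 0.8 -0.3 -1.5]
```

View pics/w28.png

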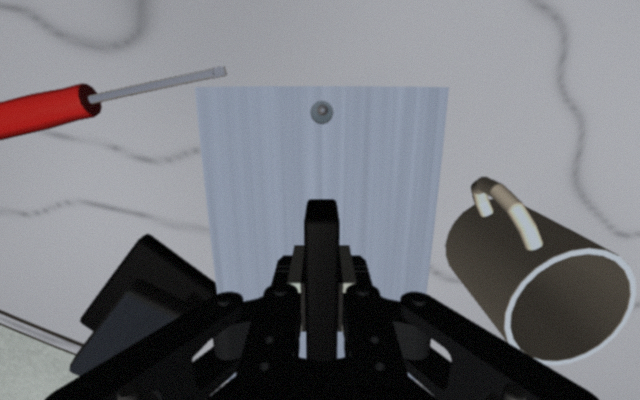

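```bash
python3 -m pendant '[[0.5,[0.02,0.02,-1],[0,0,0]],[0.5,[0,0,-0.6],[0,0,0]],[0.5,[0,0,0],[0,0,0]],[0.5,[0,0,0],[0,0,0]],[0.5,[0,0,0],[0,0,0]]]'
python3 - <<'E'
from wr import *
r=snap("w29"); cv2.imwrite("pics/w29z.png",cv2.resize(r[2][90:135,295:350,::-1],None,fx=8,fy=8,interpolation=0))
E
```

```text
clock: 44.15
tcp_pos: [0.4772, -0.3409, 0.1105]
tool_rot: [0.703, 0.08, -0.08, -0.702]
wrist_force: [0.4, 0.4, -2.1]
width: 0.152
tcp [ 477.2 -340.9  110.5] yaw 13.0 down [ 0. -0. -1.] t 44.15 w 0.152 F [ 0.4  0.4 -2.1]
```

View pics/w29z.png

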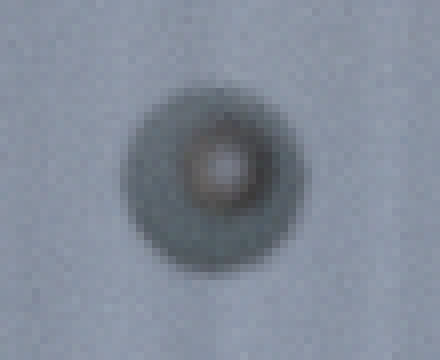

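```bash
python3 -m pendant '[[0.5,[0.03,0.01,-0.5],[0,0,0]],[0.5,[0,0,-0.5],[0,0,0]],[0.5,[0,0,-0.3],[0,0,0]],[0.5,[0,0,0],[0,0,0]],[0.5,[0,0,0],[0,0,0]]]'
```

```text
clock: 44.82
tcp_pos: [0.4774, -0.3408, 0.0973]
tool_rot: [0.703, 0.08, -0.08, -0.703]
wrist_force: [-0.1, 0.6, -2.1]
width: 0.151
```

```bash
python3 -m pendant '[[0.5,[0,0,-0.2],[0,0,0]],[0.5,[0,0,-0.1],[0,0,0]],[0.5,[0,0,0],[0,0,0]],[0.5,[0,0,0],[0,0,0]],[0.5,[0,0,0],[0,0,0]]]'
```

```text
clock: 45.45
tcp_pos: [0.4776, -0.3408, 0.0957]
tool_rot: [-0.703, -0.08, 0.08, 0.703]
wrist_force: [-6.0, 6.1, 27.1]
width: 0.152
```

Seated on the rim (27 N, at the expected z of 95.7). Release and inspect.

```bash
python3 -m pendant '[[0.5,[0,0,0.1],[0,0,0]],[3,[0,0,0],[0,0,0]],[4,[0,0,0],[0,0,0]],[4,[0,0,0],[0,0,0]],[4,[0,0,2],[0,0,0]]]'; python3 -m pendant '[[4,[0,0,4],[0,0,0]],[4,[0,0,4.5],[0,0,0]],[4,[0,0,0],[0,0,0]],[4,[0,0,0],[0,0,0]],[4,[0,0,0],[0,0,0]]]'
python3 - <<'E'
from wr import *
from station import env
r=snap("w30");rects(*r[1:],.062,.075); C=r[4]
m=(C[...,2]>.062)&(C[...,2]<.078); m[:, :230]=0; m[:,410:]=0; m[240:]=0
P=C[m]; A=np.c_[P[:,:2],np.ones(len(P))]
s,*_=np.linalg.lstsq(A,P[:,2],rcond=None); print("tilt",s[:2])
for n in("top","scene"):
    p,d=env.snapshot(n); cv2.imwrite(f"pics/{n}2.png",p[:,:,::-1]); np.savez(f"pics/{n}2.npz",p=p,d=d)
import rough
for n in("top","scene"): rough.rects(n,2,.062,.075); rough.rects(n,2,.145,.165)
E
```

```text
clock: 46.08
tcp_pos: [0.4768, -0.3404, 0.1151]
tool_rot: [-0.702, -0.079, 0.081, 0.703]
wrist_force: [0.1, -0.4, -1.5]
width: 0.464
clock: 46.7
tcp_pos: [0.4771, -0.3404, 0.1998]
tool_rot: [-0.702, -0.08, 0.08, 0.703]
wrist_force: [-0.6, 0.1, -0.1]
width: 0.467
tcp [ 477.1 -340.4  199.8] yaw 13.01 down [-0.001  0.001 -1.   ] t 46.7 w 0.467 F [-0.6  0.1 -0.1]
ctr 478.0 -342.4 z 68.1 size 170.3 110.5 ang -77.05 px [322. 183.] [248, 94, 148, 201, 23160]
ctr 648.9 -352.7 z 68.5 size 72.4 32.3 ang 68.6 px [512. 257.] [471, 216, 64, 66, 853]
tilt [-1.14314574e-05  5.36343522e-04]
top ctr 780.0 85.9 z 70.7 size 30.2 16.8 ang -89.5 px [293. 115.] 75
top ctr 475.4 -323.9 z 67.6 size 134.0 111.9 ang -77.2 px [440. 229.] 1675
top ctr 760.5 363.6 z 159.4 size 47.1 25.3 ang -32.5 px [180. 112.] 97
top ctr 488.8 375.8 z 154.2 size 99.4 57.6 ang 0.6 px [172. 220.] 925
scene ctr 478.5 -339.6 z 67.2 size 171.2 115.3 ang -77.7 px [238. 139.] 1314
scene ctr 489.9 378.1 z 153.3 size 104.1 53.7 ang 1.0 px [461. 234.] 747
scene ctr 780.7 372.4 z 159.2 size 27.0 24.7 ang -64.2 px [410. 332.] 78
```

View pics/w30.png

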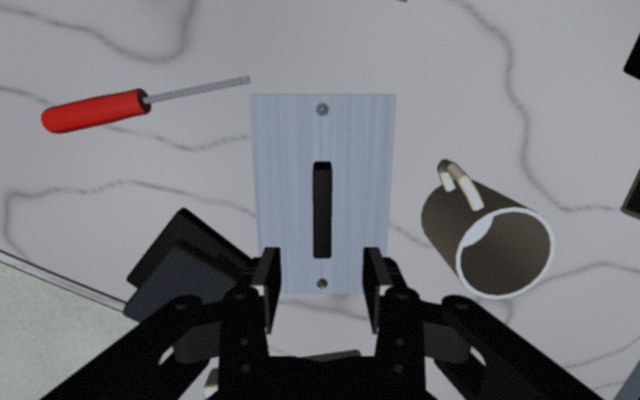

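View pics/scene2.png

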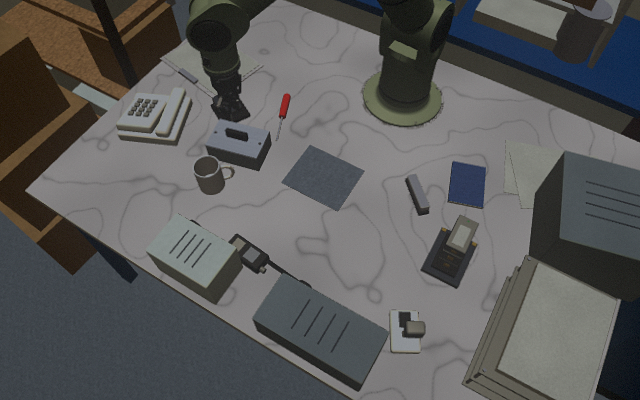

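```bash
python3 -c "
from station import env
print(env.sign_off())"
```

```text
the job is handed in; nothing more can be done
None
```

The job is done and handed in at about 47 s of the 210 s allowed; the hand-in gives no verdict.

- **Packs:** There were three packs on the desk, two thick and one thin. I stacked thick, thick, thin on the base, labels up. The top of the column measured 154.2 mm, as the given heights require. Seen from the wrist camera, each pack sat within about 1 mm and 0.2° of the base as I placed it.
- **Switch:** I lifted the cover onto the mat only once the column stood, then pushed the lever until it met its stop at about 22 N. Afterwards I measured its lean at about 0.51 rad towards +y, which is fully on.
- **Cover:** It is back over both pins. Its top measured 68.1 mm with a tilt under 1 mrad, and pins show in both holes. It had not been knocked aside, and no grip slipped.
- **Mug and arm:** The mug is upright and the arm touches nothing.

**Checks that disagreed:**
- In the last picture the top camera gave a cover centre about 18 mm out and a shortened outline, because the arm hid part of the cover. The wrist and scene views agreed to about 3 mm.
- The top and scene cameras put the column 1 to 4 mm from the wrist's reading, similar to their offset on the bare deck at the start.

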